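# Stir the bead bath and refit its cover plates

## Robot

A 6-joint arm with a two-finger parallel gripper is mounted at the origin on the work surface. World frame = base frame: x ahead of the robot, y to its left, z up, the work surface at z = 0. Lengths are in m, angles in degrees, forces in N, time in s.
With the tool pointing down it reaches from about 0.275 to 0.975 m from the base axis. Payload 8.4 kg.
Tool frame: the origin (TCP) lies at the very end of the fingers, on their centre line; the grasp point (between the pads) lies 19 mm behind it (r.pinch_z is the distance from the TCP to the grasp point, in m); z points along the fingers, y is the line along which they close (so a half turn about z gives the same grasp; the last joint's range is limited). The gripper opens to 92 mm and grips with 3 to 60 N. Pads are 20 mm wide; open, the fingers measure 128 mm over their backs; the gripper's body (75 mm by 189 mm) begins 69 mm behind the grasp point.
Start: joints at [-69.981, 20.225, 93.587, -0, 66.188, -0.138], TCP at [0.215, -0.587, 0.215] pointing down, gripper open.
Joint ranges: [-150.9, 150.9], [-52.94, 120.26], [3.33, 152.33], [-74.26, 254.26], [0, 154.13], [-172.89, 172.89]. Speed limits (degrees/s): [127.2, 127.2, 159.86, 180, 180, 180].

## Interface

Orientations are given as [roll, pitch, yaw] about the fixed x, y, z axes, in that order (R = Rz(yaw) Ry(pitch) Rx(roll)).
In Python, from station import readout, viewer, hand_in, r gives the robot as it stands.
- The arm moves only by the shell command python3 -m creep 'ROWS'. ROWS is JSON, a list of rows, each a list of 3 entries, a list of its own where there are three numbers: the shift along the tool's x, y, z in mm, then the turn, a rotation vector about the tool's x, y, z in degrees, then the finger opening in mm, from 0 to 91.9. In form: [[[dx, dy, dz], [ax, ay, az], claw], ...]. A call has 1 to 12 rows; each row is the pose to reach, as a shift and turn from the pose commanded when the call began, along the tool's axes at that moment; what a row does not reach only later rows make up. A row lasts 1/12 s, in which the tool goes at most 41.7 mm and 7.16 degrees, less where a joint would pass 70% of its speed; a pose out of reach is approached as far as the arm can. A call with a gripper value outside its range is refused whole. The fingers move at their own pace and stop on an object; the grip force is fixed at half the most. Time passes only in rows, so rows that repeat a pose let the fingers close. It gives the time, the measured TCP pose, the force, the opening and the grip force at its end, in the units of the state.
- readout.get_obs(): the state, without advancing time (a new reading comes with each control period).
- viewer.snapshot(name): name is "scene" or "side" or "wrist"; returns a dict with "frame" (384x512x3 uint8, red, green, blue), "camera_matrix" (3x3 intrinsics, pixels), "distortion" ([k1, k2, p1, p2, k3] as OpenCV has them; the pictures are not rectified), "R" (3x3) and "t" (3): a world point X has camera coordinates R X + t. Camera axes: x right, y down, z forward; pixel columns grow to the right and rows downward; lengths in m; the calibration is good to about 2 mm. A picture is of the moment at which its call begins. There is no depth.
- hand_in(): hands the job in; it is judged then, once.
The state is a dict: "time_s": time; "joint_pos": joint angles; "qd": joint speeds; "effort": joint torques, N m; "tcp_pos": TCP position; "eef_rot": TCP orientation; "contact_force": force on the tool from outside, world axes, zero at the start; "ft_torque": the same for the moment, N m; "gripper_width": opening from 0.0 (shut) to 1.0 (fully open); "finger_force": force on a finger pad.
Only numpy, scipy, OpenCV 4.12 (cv2) and the standard library are available. Lean on these libraries where they do the work, as an engineer would, in place of code of your own. Each camera call takes 0.05 s, during which the arm holds its last target. There are 200 camera calls.

## Task

Service the bead bath: lift off the cover plate that is on it and lay it flat on the bench, then take the stirrer from its holder and stir the pellets with it, never touching them with the fingers, until every one lies at least 2 cm from where it started, and stand the stirrer back in its holder. Then fit every cover plate, the one you took off and those lying on the bench, onto the bath, each with its two holes over a facing pair of studs, sliding it about until it drops fully down flat on the rims. Keep all the pellets in the bath and leave the bottle, beaker and tube rack alone.

Things in the scene. Friction and masses are not known exactly. Their poses are not given: they have to be found in the camera images.
- bath: Fixed white open tray 180 (x) x 226 (y) x 50 mm high; inside 130 x 210 mm, floor 6 mm thick. The rims at -x and +x are 25 mm wide and each carry three steel studs, 8 mm diameter, bevelled top, standing 12 mm above the rim, at x = +-77.5, y = -70, 0, +70 mm: three facing pairs. Walls at -y, +y 8 mm thick. Origin: centre of the underside, on the bench; z up. Position and yaw vary.
- slot0 (a point): Point on the bath at rim height (50 mm above the bath's origin), midway between the two studs of pair 0 (studs at +-77.5 mm along the bath's x from it). At bath y = -70 mm. Any plate may go on any pair.
- slot1 (a point): Point on the bath at rim height (50 mm above the bath's origin), midway between the two studs of pair 1 (studs at +-77.5 mm along the bath's x from it). At bath y = 0 mm. Any plate may go on any pair.
- slot2 (a point): Point on the bath at rim height (50 mm above the bath's origin), midway between the two studs of pair 2 (studs at +-77.5 mm along the bath's x from it). At bath y = 70 mm. Any plate may go on any pair.
- plate0: Loose aluminium cover plate 176 (x) x 66 (y) x 5 mm, 190 g, a through hole of 11 mm diameter near each end at x = +-77.5, y = 0. Black bar handle across the middle: 14 mm thick (along x), 44 mm long (along y), its top 47 mm above the underside. Origin: centre of the underside; z up. Plates are all alike and the same either way round. Starts flat on the bench, handle up, or is absent (one or two of plate0 and plate1 are there).
- plate1: Loose aluminium cover plate 176 (x) x 66 (y) x 5 mm, 190 g, a through hole of 11 mm diameter near each end at x = +-77.5, y = 0. Black bar handle across the middle: 14 mm thick (along x), 44 mm long (along y), its top 47 mm above the underside. Origin: centre of the underside; z up. Plates are all alike and the same either way round. Starts flat on the bench, handle up, or is absent (one or two of plate0 and plate1 are there).
- plate2: Loose aluminium cover plate 176 (x) x 66 (y) x 5 mm, 190 g, a through hole of 11 mm diameter near each end at x = +-77.5, y = 0. Black bar handle across the middle: 14 mm thick (along x), 44 mm long (along y), its top 47 mm above the underside. Origin: centre of the underside; z up. Plates are all alike and the same either way round. Starts on the bath, over the middle pair of studs.
- pellet0: Loose aluminium pellet, a cylinder 20 mm in diameter and 16 mm high, 14 g, on the bath's floor. Origin: centre of its lower end face, z along its axis. Five to eight pellets are present.
- pellet1: Loose aluminium pellet, a cylinder 20 mm in diameter and 16 mm high, 14 g, on the bath's floor. Origin: centre of its lower end face, z along its axis. Five to eight pellets are present.
- pellet2: Loose aluminium pellet, a cylinder 20 mm in diameter and 16 mm high, 14 g, on the bath's floor. Origin: centre of its lower end face, z along its axis. Five to eight pellets are present.
- pellet3: Loose aluminium pellet, a cylinder 20 mm in diameter and 16 mm high, 14 g, on the bath's floor. Origin: centre of its lower end face, z along its axis. Five to eight pellets are present.
- pellet4: Loose aluminium pellet, a cylinder 20 mm in diameter and 16 mm high, 14 g, on the bath's floor. Origin: centre of its lower end face, z along its axis. Five to eight pellets are present.
- pellet5: Loose aluminium pellet, a cylinder 20 mm in diameter and 16 mm high, 14 g, on the bath's floor. Origin: centre of its lower end face, z along its axis. Five to eight pellets are present.
- pellet6: Loose aluminium pellet, a cylinder 20 mm in diameter and 16 mm high, 14 g, on the bath's floor. Origin: centre of its lower end face, z along its axis. Five to eight pellets are present.
- pellet7: Loose aluminium pellet, a cylinder 20 mm in diameter and 16 mm high, 14 g, on the bath's floor. Origin: centre of its lower end face, z along its axis. Five to eight pellets are present.
- stirrer: Loose stirring rod, 190 mm long, 120 g: a round steel rod 14 mm in diameter with a flat foot, and a square black grip 16 x 16 mm from 120 to 190 mm above the foot. Stands upright in its holder at the start. Origin: centre of the foot; z points up along the rod, x and y square to the grip's faces.
- stirrer_tip (a point): Centre of the stirrer's foot (the same point as its origin).
- holder: Fixed grey block 80 x 80 x 60 mm with a round hole of 19 mm diameter, bevelled mouth, in the middle of its top; the hole is 50 mm deep, so its bottom is 10 mm above the origin. Origin: centre of the underside, z up.
- reagent_bottle: Bystander: glass bottle with an orange cap, 60 mm in diameter, 115 mm high. Origin: centre of the underside.
- beaker: Bystander: glass beaker, 66 mm across the rim, 85 mm high. Origin: centre of the underside.
- tube_rack: Bystander: fixed orange tube rack, about 75 x 105 x 94 mm high. Origin: centre of the underside.
Mind the look-alikes: they are no part of the job. What is shaped like the stirrer but red is not meant. What is shaped like the plate2 but purple is not meant.

How it is judged:
By the outcome, as a careful person would: the job done as asked, in the order asked, and still so for the second after the job is handed in, with the robot touching nothing.
Of plate0, plate1 only 1 to 2 are there at a start; the rules pass over those that are not, and their reading is None.
Of pellet0, pellet1, pellet2, pellet3, pellet4, pellet5, pellet6, pellet7 only 5 to 8 are there at a start; the rules pass over those that are not, and their reading is None.
At some moment in a run one of plate0, plate1, plate2 may be knocked a few centimetres aside while the robot is not near it.
It also fails if it takes over 210 s, if anything falls off the work surface, if the arm or the gripper's body presses on something with over 40 N, if the wrist force passes 120 N, or if a joint passes its speed limit or range.

## Working session

There is one attempt and no reset: what is moved stays moved. The work goes in short steps, Python scripts to look and compute and a shell command to move; the robot and the scene stay as the last step left them, time stands still between calls to the robot, and variables do not carry over. Pictures are saved under pics/ and viewed, at most 14 in all, crops included, and the job is handed in when it is done.

```bash
ls; mkdir -p pics
python3 - <<'E'
from station import readout, viewer, r
import cv2, pickle
print(readout.get_obs(), r.pinch_z)
S={}
for n in ["scene","side","wrist"]:
    s=viewer.snapshot(n); S[n]=s
    cv2.imwrite(f"pics/a_{n}.png", cv2.resize(s["frame"][:,:,::-1],(800,600),interpolation=cv2.INTER_CUBIC))
    print(n,s["camera_matrix"].tolist(),s["distortion"],s["R"].tolist(),s["t"])
pickle.dump(S,open("S0.pkl","wb"))
E
```

```text
pics
{'time_s': 0.0, 'joint_pos': array([-6.99825574e+01,  2.02603873e+01,  9.36290237e+01, -5.87012021e-04,
        6.61894918e+01, -1.36741906e-01]), 'qd': array([ 0.06705929, -0.04045685, -0.03896338, -0.12452786,  0.00649704,
       -0.06953472]), 'effort': array([ 8.99748793e-04, -5.93837464e+01, -3.34214401e+01,  6.98223151e-02,
        2.31083779e-02, -1.23139121e-04]), 'tcp_pos': array([ 0.21517391, -0.58625376,  0.21388698]), 'eef_rot': array([-1.79921096e+02,  3.48411561e-04,  2.01544221e+01]), 'contact_force': array([ 0.15291838, -0.24911965, -0.53592511]), 'ft_torque': array([ 0.04755338, -0.01141787, -0.01215852]), 'finger_force': 0.0, 'gripper_width': 0.9960273348575984} 0.0187
scene [[411.4592923868087, 0.0, 254.73576762779476], [0.0, 411.4592923868087, 194.90605876387588], [0.0, 0.0, 1.0]] [-0.06098302  0.          0.          0.          0.        ] [[-0.8414632079830913, 0.539957725247341, 0.01962968559406446], [0.37404032638004725, 0.6083477170612678, -0.700004920974025], [-0.3899147392088589, -0.5816860924004119, -0.7138681853505078]] [ 0.43413211 -0.15469396  1.23592442]
side [[424.2116257376525, 0.0, 259.8686364497164], [0.0, 424.2116257376525, 195.32769713254754], [0.0, 0.0, 1.0]] [-0.1152594  0.         0.         0.         0.       ] [[0.99449364043846, -0.10422674711441063, 0.01091715683716678], [-0.05681112831722835, -0.6237271033381906, -0.7795748817533011], [0.08806188066798266, 0.774662046151287, -0.6262138767433366]] [-0.54085386  0.07106275  0.99531865]
wrist [[286.5392461336186, 0.0, 258.10610177321297], [0.0, 286.5392461336186, 186.9769271219122], [0.0, 0.0, 1.0]] [-0.0476258  0.         0.         0.         0.       ] [[0.34552947267229517, -0.9384066286210262, -0.001543656350364537], [-0.9122357325036653, -0.3362780003158517, 0.23397238052188216], [-0.2200803304666504, -0.07943617478009866, -0.9722420183668257]] [-0.62464667 -0.02890142  0.3901387 ]
```

View pics/a_scene.png

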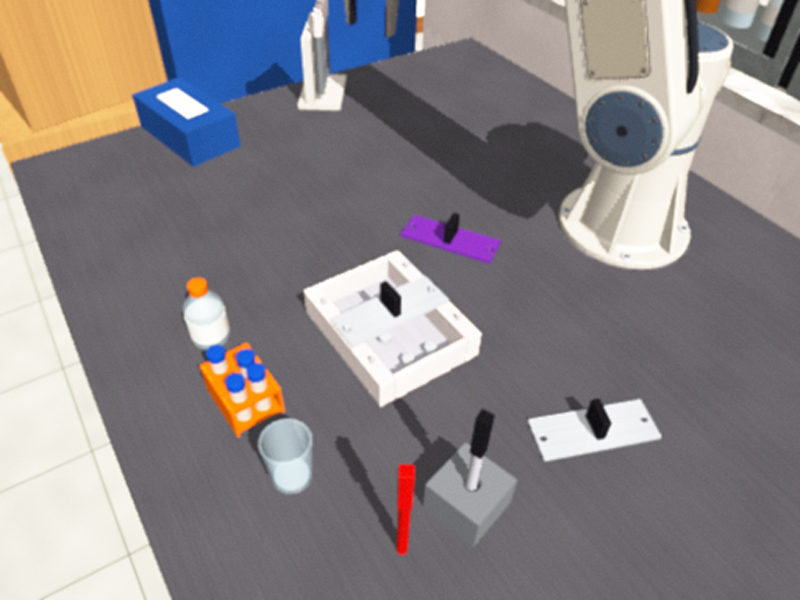

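View pics/a_side.png

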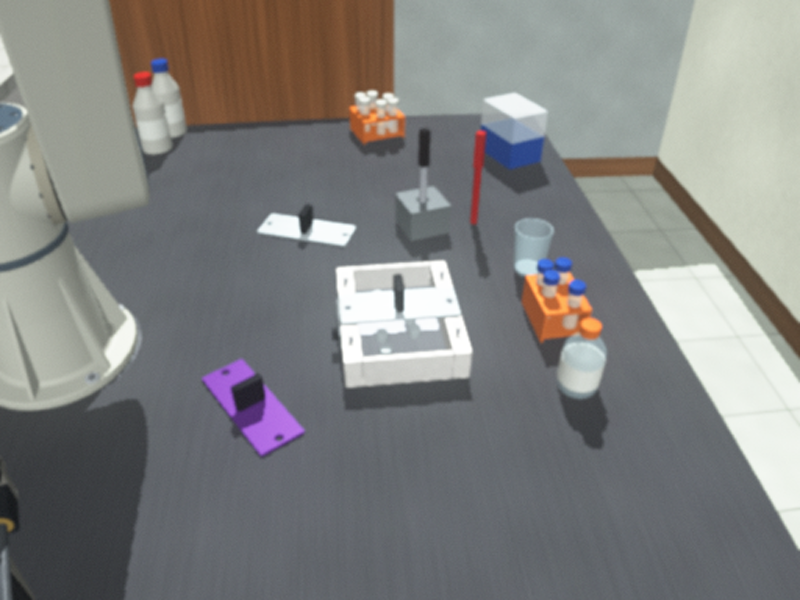

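The scene shows the bath (scene px 390,320) with plate2 on its middle pair, one silver plate on the bench (595,428), the steel/black stirrer in its grey holder (475,470), and the bottle, rack and beaker on the left. Two things could pass for a plate: silver (595,428) and purple (450,238), and silver is the real one. Two could pass for the stirrer: black grip in the holder (483,435) and red rod (404,508), and the one in the holder is the real one.

```bash
cat > h.py <<'E'
import numpy as np, cv2
from scipy.spatial.transform import Rotation as Rn
from station import readout, viewer, r
def snap(n,name=None,scale=None,crop=None):
    s=viewer.snapshot(n)
    if name:
        im=s["frame"][:,:,::-1]
        if crop: im=im[crop[1]:crop[3],crop[0]:crop[2]]
        k=min(800/im.shape[1],600/im.shape[0])
        cv2.imwrite("pics/"+name,cv2.resize(im,None,fx=k,fy=k,interpolation=cv2.INTER_CUBIC))
    return s
def ray(s,uv):
    uv=np.array(uv,float).reshape(-1,1,2)
    n=cv2.undistortPoints(uv,s["camera_matrix"],s["distortion"])[:,0]
    R,t=s["R"],s["t"]; d=np.c_[n,np.ones(len(n))]@R
    return -R.T@t, d
def onplane(s,uv,z):
    c,d=ray(s,uv); return c+d*((z-c[2])/d[:,2])[:,None]
def tri(s1,u1,s2,u2):
    out=[]
    for a,b in zip(np.reshape(u1,(-1,2)),np.reshape(u2,(-1,2))):
        c1,d1=ray(s1,a);c2,d2=ray(s2,b);d1=d1[0];d2=d2[0]
        k=np.linalg.lstsq(np.c_[d1,-d2],c2-c1,rcond=None)[0]
        p,q=c1+k[0]*d1,c2+k[1]*d2; out.append([*((p+q)/2),np.linalg.norm(p-q)])
    return np.array(out)
def proj(s,X):
    rv=cv2.Rodrigues(s["R"])[0]
    return cv2.projectPoints(np.array(X,float).reshape(-1,1,3),rv,s["t"],s["camera_matrix"],s["distortion"])[0][:,0]
def obs():
    o=readout.get_obs(); return o
def goto(xyz,yaw):
    """shift in tool axes (mm) and rotvec (deg) from the present pose to tool-down at xyz,yaw"""
    o=obs(); R=Rn.from_euler('xyz',o['eef_rot'],degrees=True)
    d=R.inv().apply(np.array(xyz)-o['tcp_pos'])*1000
    g=Rn.from_euler('xyz',[180,0,yaw],degrees=True)
    v=(R.inv()*g).as_rotvec(degrees=True)
    print("t",round(o['time_s'],2),"shift",d.round(1),"turn",v.round(2))
E
python3 - <<'E'
from h import *
import pickle
np.set_printoptions(precision=4,suppress=True)
S=pickle.load(open("S0.pkl","rb")); a,b=S["scene"],S["side"]
k=.64
sc=np.array([[305,294],[398,253],[480,333],[384,380]])*k
si=np.array([[468,350],[342,364],[335,267],[449,262]])*k
print("corners scene z50",onplane(a,sc,.05)); print("side",onplane(b,si,.05))
print("tri",tri(a,sc,b,si))
# handles / stirrer
print("handle2 top",tri(a,np.array([390,287])*k,b,np.array([399,278])*k))
print("handleB top",tri(a,np.array([600,404])*k,b,np.array([306,208])*k))
print("purple",tri(a,np.array([453,216])*k,b,np.array([248,379])*k))
print("stir top",tri(a,np.array([486,412])*k,b,np.array([424,131])*k))
print("red",tri(a,np.array([406,466])*k,b,np.array([479,133])*k), onplane(a,np.array([402,552])*k,0))
print("holder hole z60",onplane(a,np.array([473,488])*k,.06),onplane(b,np.array([423,199])*k,.06))
print("plateB holes",onplane(a,np.array([[544,438],[643,418]])*k,.005))
E
```

```text
corners scene z50 [[ 0.6269 -0.101   0.05  ]
 [ 0.4483 -0.1072  0.05  ]
 [ 0.4417  0.1104  0.05  ]
 [ 0.6108  0.1097  0.05  ]]
side [[ 0.6202 -0.1066  0.05  ]
 [ 0.4422 -0.1187  0.05  ]
 [ 0.4374  0.1124  0.05  ]
 [ 0.6268  0.1098  0.05  ]]
tri [[ 0.6233 -0.1038  0.0465  0.0046]
 [ 0.4431 -0.1131  0.044   0.0024]
 [ 0.4394  0.1105  0.0501  0.0043]
 [ 0.6195  0.1101  0.0528  0.0149]]
handle2 top [[0.5329 0.0015 0.1025 0.001 ]]
handleB top [[0.386  0.3034 0.054  0.003 ]]
purple [[ 0.3133 -0.1379  0.0528  0.0045]]
stir top [[0.604  0.3015 0.1997 0.0022]]
red [[0.7062 0.3062 0.1899 0.002 ]] [[0.711 0.313 0.   ]]
holder hole z60 [[0.6103 0.3129 0.06  ]] [[0.6074 0.3051 0.06  ]]
plateB holes [[0.4571 0.2841 0.005 ]
 [0.3128 0.3361 0.005 ]]
```

View pics/a_wrist.png

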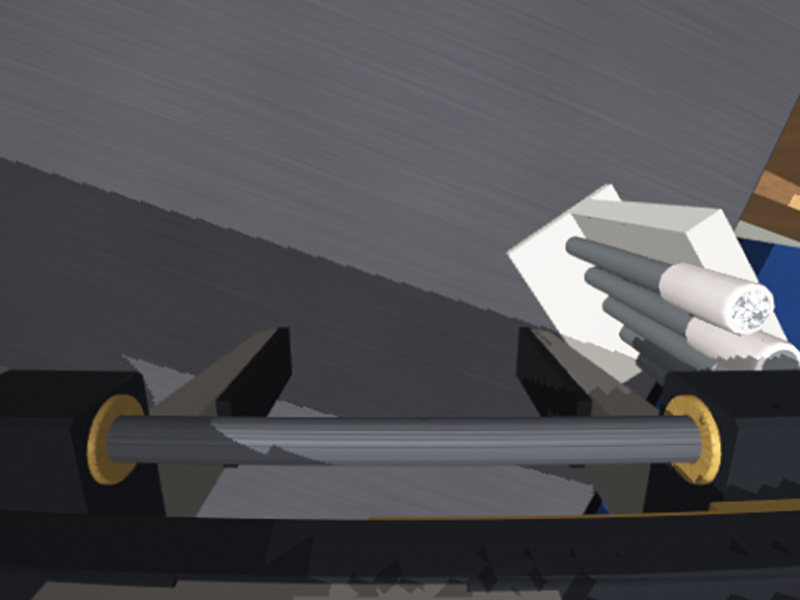

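The wrist view shows only the open fingers and a background tube stand at the right (640,260). I'll go above the bath for a closer measurement.

```bash
python3 -m creep '[[[0,0,-60],[0,0,0],91],[[0,0,-100],[0,0,0],91],[[400,-352,-136],[0,0,-55],91],[[400,-352,-136],[0,0,-55],91],[[400,-352,-136],[0,0,-55],91],[[400,-352,-136],[0,0,-55],91],[[400,-352,-136],[0,0,-55],91],[[400,-352,-136],[0,0,-55],91],[[400,-352,-136],[0,0,-55],91],[[400,-352,-136],[0,0,-55],91],[[400,-352,-136],[0,0,-55],91],[[400,-352,-136],[0,0,-55],91]]'
python3 - <<'E'
from h import *
np.set_printoptions(precision=4,suppress=True)
import pickle
s=pickle.load(open("S0.pkl","rb"))["wrist"]
R=Rn.from_euler('xyz',[-179.92,0,20.154],degrees=True)
print("cam in tool",R.inv().apply(-s["R"].T@s["t"]-np.array([.21517,-.58625,.2139])), "axis in tool",R.inv().apply(s["R"][2]),R.inv().apply(s["R"][0]))
goto([.533,-.0,.33],91)
E
```

```text
time_s: 1.15
tcp_pos: [0.4135, -0.2204, 0.3392]
eef_rot: [180.0, 0.0, 75.2]
contact_force: [0.2, -1.1, -0.6]
gripper_width: 0.986
finger_force: 0.0
cam in tool [ 0.0638  0.0004 -0.1712] axis in tool [-0.234   0.0001  0.9722] [0.001  1.     0.0001]
t 1.15 shift [243.6  59.1   9.2] turn [  0.01   0.01 -15.83]
```

```bash
python3 -m creep '[[[181,76,9],[0,0,-15.8],91],[[181,76,9],[0,0,-15.8],91],[[181,76,9],[0,0,-15.8],91],[[181,76,9],[0,0,-15.8],91],[[181,76,9],[0,0,-15.8],91],[[181,76,9],[0,0,-15.8],91],[[181,76,9],[0,0,-15.8],91],[[181,76,9],[0,0,-15.8],91]]'
python3 - <<'E'
from h import *
snap("wrist","b_wrist.png")
E
```

```text
time_s: 1.82
tcp_pos: [0.5325, -0.0671, 0.3296]
eef_rot: [-179.9, 0.0, 91.0]
contact_force: [-0.3, -0.4, -0.4]
gripper_width: 0.985
finger_force: 0.0
```

View pics/b_wrist.png

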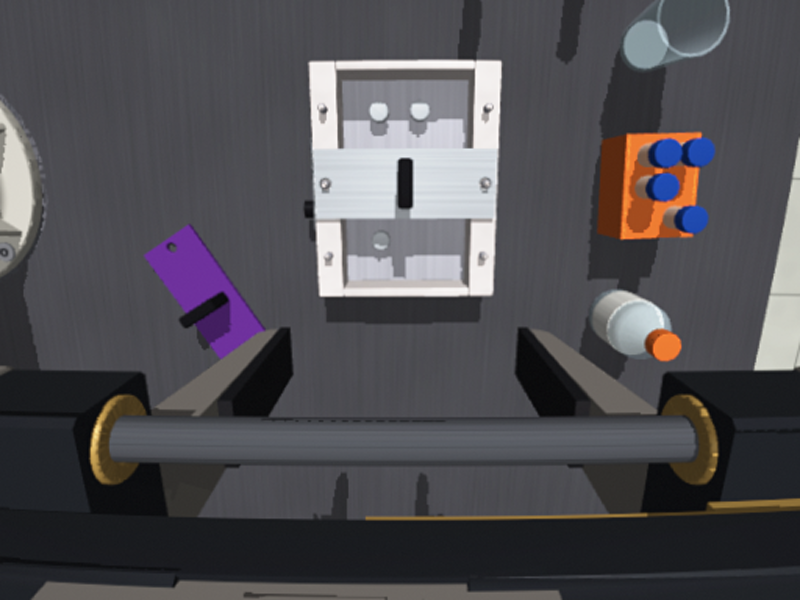

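The wrist view shows the bath with all six studs (322,109 / 488,108 / 324,184 / 486,183 / 329,257 / 483,257), plate2's handle at (405,183), and three visible pellets (379,111 / 420,111 / 381,240). The purple look-alike is at lower left.

```bash
cat >> h.py <<'E'
def fit2(A,B):
    """rigid 2D fit A->B: returns yaw deg, offset, residuals(mm)"""
    A=np.array(A)[:,:2];B=np.array(B)[:,:2];a=A-A.mean(0);b=B-B.mean(0)
    th=np.arctan2((a[:,0]*b[:,1]-a[:,1]*b[:,0]).sum(),(a*b).sum())
    c,s=np.cos(th),np.sin(th);M=np.array([[c,-s],[s,c]]);o=B.mean(0)-M@A.mean(0)
    return np.degrees(th),o,np.linalg.norm(A@M.T+o-B,axis=1)*1000
def blobs(mask,amin=20):
    n,l,st,ce=cv2.connectedComponentsWithStats(mask.astype(np.uint8))
    return [(ce[i],st[i]) for i in range(1,n) if st[i][4]>=amin]
E
python3 - <<'E'
from h import *
np.set_printoptions(precision=4,suppress=True)
s=snap("wrist"); im=s["frame"]; k=.64
st=np.array([[322,109],[488,108],[324,184],[486,183],[329,257],[483,257]])*k
P=onplane(s,st,.060); print(P)
loc=np.array([[-77.5,70],[77.5,70],[-77.5,0],[77.5,0],[-77.5,-70],[77.5,-70]])/1000
print(fit2(loc,P))
roi=im[95:145,235:285]; m=(roi.max(2)<50); 
for c,x in blobs(m): 
    l,t,w,h,a=x; l+=235;t+=95
    print(l,t,w,h,a); print(onplane(s,[[l+w/2-.5,t],[l+w/2-.5,t+h]],.097), onplane(s,[c+[235,95]],.097))
    pts=np.argwhere(m)[:,::-1]; print(cv2.minAreaRect(pts.astype(np.float32)))
# bath corners
cs=np.array([[308,61],[501,61],[320,296],[493,296]])*k
cl=np.array([[-90,113],[90,113],[-90,-113],[90,-113]])/1000
print(fit2(cl,onplane(s,cs,.05)))
print("pellets",onplane(s,np.array([[379,108],[420,108],[381,238]])*k,.022))
E
```

```text
[[ 0.4529  0.0648  0.06  ]
 [ 0.6073  0.0684  0.06  ]
 [ 0.4535 -0.0035  0.06  ]
 [ 0.6091  0.0001  0.06  ]
 [ 0.4569 -0.0744  0.06  ]
 [ 0.6103 -0.0717  0.06  ]]
(np.float64(1.3006861663084428), array([ 0.5316, -0.0027]), array([0.7176, 0.6995, 1.1873, 1.075 , 1.1783, 0.9061]))
255 102 9 31 274
[[ 0.5306  0.0185  0.097 ]
 [ 0.5313 -0.0231  0.097 ]] [[ 0.5309 -0.0012  0.097 ]]
((24.0, 22.0), (30.0, 8.0), 90.0)
(np.float64(1.333041204109372), array([ 0.5319, -0.0025]), array([0.898 , 0.5183, 0.6235, 0.7289]))
pellets [[ 0.5038  0.0724  0.022 ]
 [ 0.5452  0.0731  0.022 ]
 [ 0.5068 -0.0591  0.022 ]]
```

```bash
python3 -m creep '[[[40,0,30],[0,0,-0.3],91],[[64.5,-0.4,60],[0,0,-0.3],91],[[64.5,-0.4,100],[0,0,-0.3],91],[[64.5,-0.4,140],[0,0,-0.3],91],[[64.5,-0.4,180],[0,0,-0.3],91],[[64.5,-0.4,210],[0,0,-0.3],91],[[64.5,-0.4,235],[0,0,-0.3],91],[[64.5,-0.4,252],[0,0,-0.3],91],[[64.5,-0.4,262],[0,0,-0.3],91],[[64.5,-0.4,267],[0,0,-0.3],91],[[64.5,-0.4,267],[0,0,-0.3],91]]' && python3 -m creep '[[[0,0,0],[0,0,0],0],[[0,0,0],[0,0,0],0],[[0,0,0],[0,0,0],0],[[0,0,0],[0,0,0],0],[[0,0,0],[0,0,0],0],[[0,0,0],[0,0,0],0],[[0,0,0],[0,0,0],0],[[0,0,0],[0,0,0],0],[[0,0,0],[0,0,0],0],[[0,0,0],[0,0,0],0]]' && python3 -m creep '[[[0,0,-5],[0,0,0],0],[[0,0,-10],[0,0,0],0],[[0,0,-15],[0,0,0],0],[[0,0,-25],[0,0,0],0],[[0,0,-40],[0,0,0],0],[[0,0,-60],[0,0,0],0],[[0,0,-80],[0,0,0],0],[[0,0,-80],[0,0,0],0]]'
```

```text
time_s: 2.83
tcp_pos: [0.5312, -0.003, 0.0626]
eef_rot: [-180.0, 0.0, 91.2]
contact_force: [0.1, -0.3, 0.4]
gripper_width: 0.99
finger_force: 0.0
time_s: 3.67
tcp_pos: [0.5315, -0.0023, 0.0629]
eef_rot: [-180.0, -0.0, 91.3]
contact_force: [0.4, 0.6, -0.4]
gripper_width: 0.291
finger_force: 0.0
time_s: 4.33
tcp_pos: [0.5339, -0.0023, 0.1471]
eef_rot: [179.7, 0.0, 91.3]
contact_force: [0.3, 0.8, -0.2]
gripper_width: 0.151
finger_force: 30.0
```

Run:
```python
from h import *
o=obs(); print(o['tcp_pos'],o['contact_force'],o['gripper_width'],o['finger_force'])
snap("side","c_side.png",crop=(180,120,350,260))
s=snap("wrist");cv2.imwrite("pics/c_wrist.png",s["frame"][:,:,::-1])
```

```text
[ 0.53389157 -0.00234255  0.14705757] [ 0.31775432  0.80650956 -0.24933989] 0.15113544635789528 29.999645054340363
```

View pics/c_side.png

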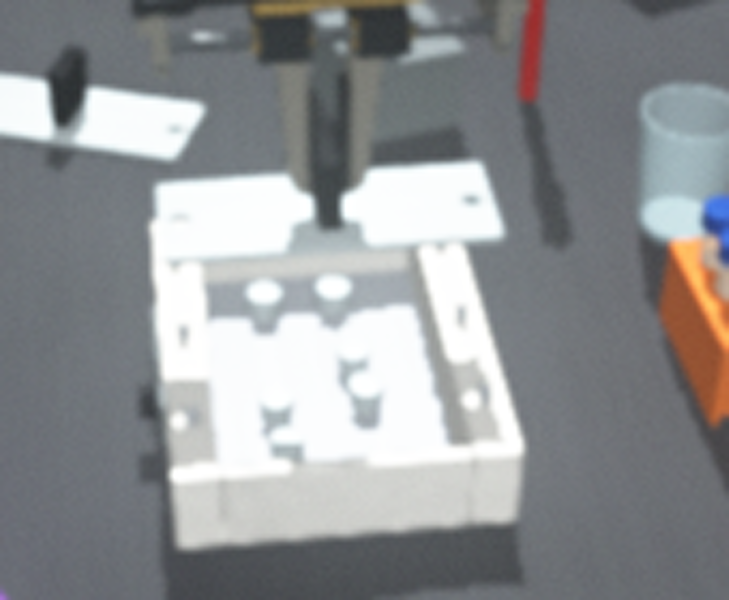

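Plate2 (side crop 330,210) hangs level in the gripper above the bath. Six pellets are visible below, at crop px 265,295 / 333,290 / 353,360 / 365,390 / 277,405 / 288,440. Next I'll lay the plate on the clear bench at -y.

```bash
python3 -m creep '[[[-30,5,0],[0,0,0],0],[[-65,10,0],[0,0,0],0],[[-100,15,0],[0,0,0],0],[[-138,20,0],[0,0,0],0],[[-178,25,0],[0,0,0],0],[[-215,28,0],[0,0,0],0],[[-245,30,10],[0,0,0],0],[[-262,31,30],[0,0,0],0],[[-269,31,60],[0,0,0],0],[[-269,31,85],[0,0,0],0],[[-269,31,100],[0,0,0],0],[[-269,31,103],[0,0,0],0]]' && python3 -m creep '[[[0,0,3],[0,0,0],0],[[0,0,6],[0,0,0],0],[[0,0,8],[0,0,0],0],[[0,0,10],[0,0,0],0],[[0,0,12],[0,0,0],0],[[0,0,12],[0,0,0],0]]'
python3 - <<'E'
from h import *
s=snap("wrist");cv2.imwrite("pics/c2_wrist.png",s["frame"][:,:,::-1])
snap("side","c2_side.png",crop=(180,180,380,330))
E
```

```text
time_s: 5.43
tcp_pos: [0.5652, -0.2695, 0.0352]
eef_rot: [-179.6, -0.2, 91.2]
contact_force: [-1.6, 0.0, -0.7]
gripper_width: 0.151
finger_force: 30.0
time_s: 5.93
tcp_pos: [0.5686, -0.2706, 0.0282]
eef_rot: [180.0, 0.0, 91.3]
contact_force: [-0.7, -0.4, -2.1]
gripper_width: 0.149
finger_force: 30.0
```

View pics/c2_side.png

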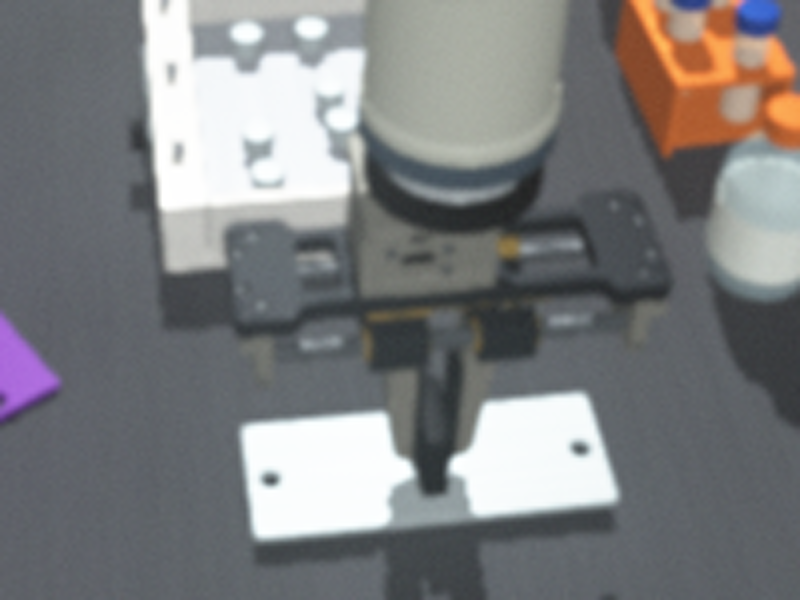

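The plate is level, a little above the bench (crop 430,470), and clear of the purple plate and the bottle. Lowering it until contact.

```bash
python3 -m creep '[[[0,0,2],[0,0,0],0],[[0,0,4],[0,0,0],0],[[0,0,6],[0,0,0],0],[[0,0,8],[0,0,0],0],[[0,0,8],[0,0,0],0],[[0,0,8],[0,0,0],0]]' && python3 -m creep '[[[0,0,1],[0,0,0],0],[[0,0,2],[0,0,0],0],[[0,0,3],[0,0,0],0],[[0,0,3],[0,0,0],0],[[0,0,3],[0,0,0],0]]'
```

```text
time_s: 6.53
tcp_pos: [0.5685, -0.2707, 0.0222]
eef_rot: [180.0, 0.0, 91.3]
contact_force: [-8.2, 2.8, 23.6]
gripper_width: 0.151
finger_force: 30.0
time_s: 6.95
tcp_pos: [0.5685, -0.271, 0.0212]
eef_rot: [180.0, 0.0, 91.3]
contact_force: [-14.2, 3.7, 43.7]
gripper_width: 0.151
finger_force: 30.0
```

```bash
python3 -m creep '[[[0,0,-5],[0,0,0],0],[[0,0,-5],[0,0,0],91],[[0,0,-5],[0,0,0],91],[[0,0,-5],[0,0,0],91],[[0,0,-5],[0,0,0],91],[[0,0,-5],[0,0,0],91],[[0,0,-5],[0,0,0],91],[[0,0,-5],[0,0,0],91],[[0,0,-35],[0,0,0],91],[[0,0,-75],[0,0,0],91],[[0,0,-115],[0,0,0],91],[[0,0,-150],[0,0,0],91]]' && python3 -m creep '[[[20,-3,-40],[0,0,0],91],[[55,-8,-75],[0,0,0],91],[[95,-14,-110],[0,0,0],91],[[130,-20,-140],[0,0,0],91],[[165,-26,-155],[0,0,0],91],[[195,-31,-160],[0,0,0],91],[[207,-32,-160],[0,0,0],91],[[207,-32,-160],[0,0,0],91],[[207,-32,-160],[0,0,0],91]]'
python3 - <<'E'
from h import *
import pickle
s=snap("wrist","d_wrist.png",crop=(190,30,350,200)); pickle.dump(s,open("S1.pkl","wb"))
E
```

```text
time_s: 7.95
tcp_pos: [0.5685, -0.2706, 0.169]
eef_rot: [180.0, 0.0, 91.3]
contact_force: [0.8, 0.1, -0.5]
gripper_width: 0.932
finger_force: 0.0
time_s: 8.7
tcp_pos: [0.5319, -0.0635, 0.3273]
eef_rot: [179.9, 0.0, 91.4]
contact_force: [0.4, 0.1, -0.2]
gripper_width: 0.988
finger_force: 0.0
```

View pics/d_wrist.png

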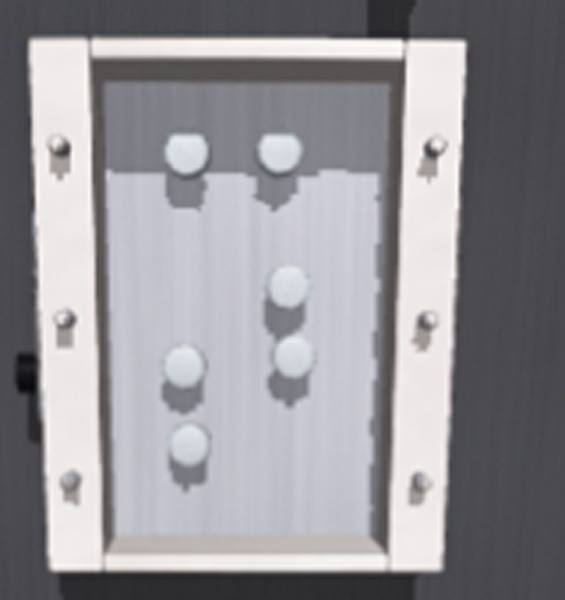

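Six pellets are visible, at crop px 187,152 / 280,152 / 288,287 / 293,356 / 184,367 / 189,444. None is hidden.

Run:
```python
from h import *
import pickle
np.set_printoptions(precision=4,suppress=True)
s=pickle.load(open("S1.pkl","rb"))
c=lambda a:(np.array(a)+.5)/3.529+[190,30]-.5
st=c([[59,146],[436,146],[65,319],[429,320],[70,481],[420,482]])
loc=np.array([[-77.5,70],[77.5,70],[-77.5,0],[77.5,0],[-77.5,-70],[77.5,-70]])/1000
th,o,res=fit2(loc,onplane(s,st,.061)); print(th,o,res)
p=onplane(s,c([[187,153],[280,153],[288,287],[293,356],[184,367],[189,444]]),.022)[:,:2]
M=np.array([[np.cos(np.radians(th)),-np.sin(np.radians(th))],[np.sin(np.radians(th)),np.cos(np.radians(th))]])
q=(p-o)@M; print("world",p,"\nbath mm",q*1000)
np.save("p0.npy",p)
# stirrer
for n in("scene","side"):
    f=snap(n); im=f["frame"].astype(int); pickle.dump(f,open(f"F_{n}.pkl","wb"))
    m=im.max(2)<45
    X=proj(f,[[.604,.302,.165]])[0]
    for ce,x in blobs(m,15):
        if abs(ce-X).max()<40: print(n,X,ce,x)
goto([.604,.302,.34],90)
```

```text
1.2582565450959453 [ 0.5313 -0.0016] [0.9064 0.3386 0.7601 0.2934 0.7396 1.3334]
world [[ 0.5031  0.07  ]
 [ 0.5445  0.071 ]
 [ 0.5501  0.0129]
 [ 0.5535 -0.0181]
 [ 0.503  -0.0244]
 [ 0.5059 -0.0602]] 
bath mm [[-26.6407  72.1745]
 [ 14.7863  72.3067]
 [ 19.0888  14.1313]
 [ 21.8163 -16.9577]
 [-28.7552 -22.1658]
 [-26.7177 -58.0629]]
scene [308.2112 275.7891] [307.8667 276.9569] [302 263  14  29 255]
side [270.6424  95.1684] [284.087   89.3478] [284  79   2  22  23]
side [270.6424  95.1684] [271.0825  94.7835] [269  85   5  21  97]
t 8.85 shift [365.7  79.9 -13.9] turn [-0.06  0.01  1.22]
```

```bash
python3 -m creep '[[[30,8,-10],[0,0,0],91],[[65,18,-20],[0,0,0],91],[[105,28,-35],[0,0,0],91],[[145,40,-35],[0,0,0],91],[[185,51,-35],[0,0,0],91],[[225,62,-35],[0,0,0],91],[[260,72,-35],[0,0,0],91],[[282,79,-35],[0,0,0],91],[[282,79,-35],[0,0,0],91],[[282,79,-35],[0,0,0],91]]'
python3 - <<'E'
from h import *
import pickle
s=snap("wrist","e_wrist.png",crop=(20,0,460,220)); pickle.dump(s,open("S2.pkl","wb"))
print(proj(s,[[.604,.302,.2],[.604,.302,.06],[.385,.31,.047]]))
E
```

```text
time_s: 9.68
tcp_pos: [0.6051, 0.219, 0.3604]
eef_rot: [-179.9, 0.1, 91.3]
contact_force: [-0.2, 0.5, -0.5]
gripper_width: 0.992
finger_force: 0.0
[[260.26995276 101.12047435]
 [259.86296075 106.19858275]
 [126.79266417  99.13725169]]
```

View pics/e_wrist.png

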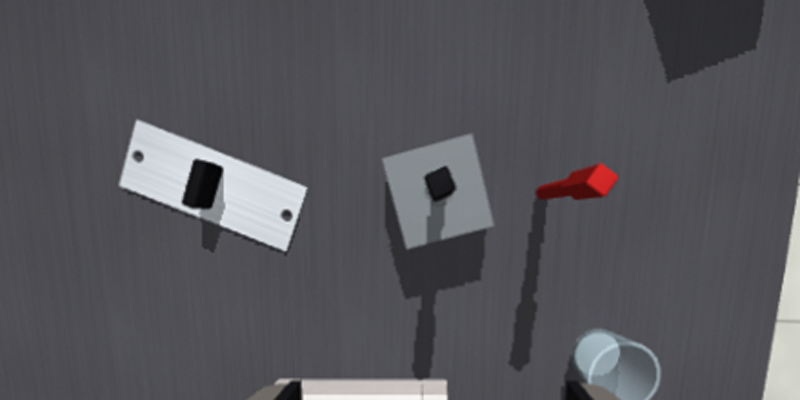

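The stirrer (black grip over grey holder) is at crop 440,183. The red look-alike is at 600,180 with no holder. The silver plate is at 213,185. Only the black and steel rod in the holder fits the description, and this enlarged crop confirms it.

```bash
python3 - <<'E'
from h import *
import pickle
np.set_printoptions(precision=4,suppress=True)
s=pickle.load(open("S2.pkl","rb")); im=s["frame"].astype(int)
m=np.zeros(im.shape[:2],np.uint8); m[85:120,245:280]=(im[85:120,245:280].max(2)<48)
cn,_=cv2.findContours(m,cv2.RETR_EXTERNAL,cv2.CHAIN_APPROX_NONE); cn=max(cn,key=cv2.contourArea)
rc=cv2.minAreaRect(cn); print(rc); b=cv2.boxPoints(rc); B=onplane(s,b,.198); print(B, np.diff(B,axis=0))
print("top centre",onplane(s,[rc[0]],.2), B.mean(0))
e=B[1]-B[0]; print("yaw grip mod90",np.degrees(np.arctan2(e[1],e[0]))%90)
c=lambda a:(np.array(a)+.5)/1.818+[20,0]-.5
H=onplane(s,c([[383,158],[472,134],[494,225],[407,248]]),.06); print(H,H.mean(0),np.linalg.norm(np.diff(H,axis=0),axis=1))
e=H[1]-H[0]; print("holder yaw",np.degrees(np.arctan2(e[1],e[0])))
E
python3 - <<'E'
import cv2
im=cv2.imread("pics/e_wrist.png")[120:260,370:510]
cv2.imwrite("pics/e2.png",cv2.resize(im,(560,560),interpolation=cv2.INTER_CUBIC))
E
```

```text
((261.5000305175781, 101.00001525878906), (14.758047103881836, 14.310833930969238), 63.43495178222656)
[[0.5944 0.3057 0.198 ]
 [0.6086 0.3129 0.198 ]
 [0.6164 0.2988 0.198 ]
 [0.6022 0.2915 0.198 ]] [[ 0.0141  0.0072  0.    ]
 [ 0.0078 -0.0141  0.    ]
 [-0.0142 -0.0073  0.    ]]
top centre [[0.6054 0.3022 0.2   ]] [0.6054 0.3022 0.198 ]
yaw grip mod90 27.06369343700025
[[0.5571 0.3307 0.06  ]
 [0.6332 0.3522 0.06  ]
 [0.6556 0.2762 0.06  ]
 [0.5788 0.2542 0.06  ]] [0.6062 0.3033 0.06  ] [0.0791 0.0792 0.0799]
holder yaw 15.756611450652562
```

View pics/e2.png

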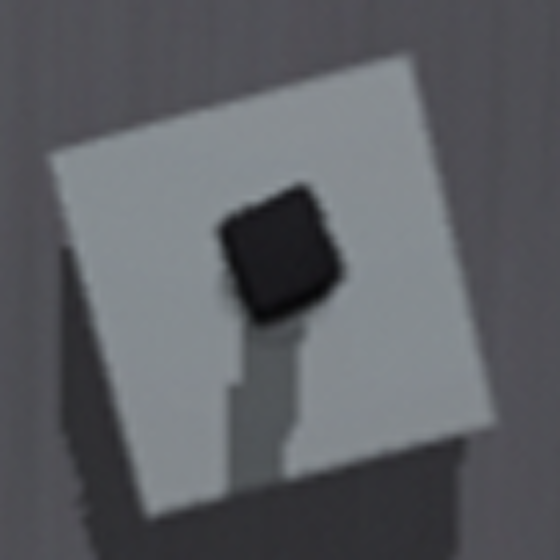

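The crop confirms a black square grip, turned about 27°, over the grey holder.

```bash
python3 -m creep '[[[20,0.5,0],[0,0,-6],50],[[45,1,0],[0,0,-13],50],[[70,2,0],[0,0,-20],50],[[83.5,2.3,15],[0,0,-25.7],50],[[83.5,2.3,50],[0,0,-25.7],50],[[83.5,2.3,90],[0,0,-25.7],50],[[83.5,2.3,130],[0,0,-25.7],50],[[83.5,2.3,165],[0,0,-25.7],50],[[83.5,2.3,190],[0,0,-25.7],50],[[83.5,2.3,205],[0,0,-25.7],50],[[83.5,2.3,214],[0,0,-25.7],50],[[83.5,2.3,214],[0,0,-25.7],50]]' && python3 -m creep '[[[0,0,0],[0,0,0],0],[[0,0,0],[0,0,0],0],[[0,0,0],[0,0,0],0],[[0,0,0],[0,0,0],0],[[0,0,0],[0,0,0],0],[[0,0,0],[0,0,0],0],[[0,0,0],[0,0,0],0],[[0,0,0],[0,0,0],0],[[0,0,0],[0,0,0],0],[[0,0,0],[0,0,0],0]]'
```

```text
time_s: 10.73
tcp_pos: [0.6045, 0.3005, 0.146]
eef_rot: [-179.8, 0.0, 116.8]
contact_force: [0.3, 0.2, -0.1]
gripper_width: 0.544
finger_force: 0.0
time_s: 11.57
tcp_pos: [0.6057, 0.303, 0.1487]
eef_rot: [179.9, 0.0, 117.0]
contact_force: [0.7, -1.3, 5.7]
gripper_width: 0.17
finger_force: 30.0
```

```bash
python3 -m creep '[[[0,0,-10],[0,0,0],0],[[0,0,-30],[0,0,0],0],[[0,0,-60],[0,0,0],0],[[0,0,-95],[0,0,0],0],[[0,0,-112],[0,0,0],0],[[0,0,-112],[0,0,0],0],[[0,0,-112],[0,0,0],0]]' && python3 -m creep '[[[-15,-12,0],[0,0,3],0],[[-40,-34,0],[0,0,7],0],[[-68,-58,0],[0,0,11],0],[[-97,-82,0],[0,0,15],0],[[-127,-107,0],[0,0,19],0],[[-157,-133,0],[0,0,22],0],[[-187,-158,0],[0,0,25.7],0],[[-217,-183,0],[0,0,25.7],0],[[-240,-203,0],[0,0,25.7],0],[[-252.5,-213.6,0],[0,0,25.7],0],[[-252.5,-213.6,0],[0,0,25.7],0],[[-252.5,-213.6,0],[0,0,25.7],0]]'
python3 - <<'E'
from h import *
import pickle
np.set_printoptions(precision=4,suppress=True)
o=obs(); print(o['tcp_pos'],o['eef_rot'])
F={n:snap(n,f"f_{n}.png") for n in("scene","side","wrist")}; pickle.dump(F,open("F2.pkl","wb"))
ims=[]
for n in("scene","side"):
    f=F[n]; u=proj(f,[o['tcp_pos']-[0,0,.08]])[0].astype(int); print(n,u)
    c=f["frame"][u[1]-60:u[1]+60,u[0]-50:u[0]+50,::-1]; ims.append(cv2.resize(c,None,fx=4,fy=4,interpolation=cv2.INTER_CUBIC))
cv2.imwrite("pics/f.png",np.hstack(ims))
E
```

```text
time_s: 12.15
tcp_pos: [0.6053, 0.303, 0.2606]
eef_rot: [179.9, -0.0, 117.0]
contact_force: [-0.1, 0.2, -2.2]
gripper_width: 0.172
finger_force: 30.0
time_s: 13.15
tcp_pos: [0.5282, -0.0194, 0.2583]
eef_rot: [-179.8, -0.0, 91.1]
contact_force: [0.4, -0.1, -1.9]
gripper_width: 0.168
finger_force: 30.0
[ 0.5282 -0.0194  0.2583] [-179.8475   -0.0322   91.1375]
scene [246 152]
side [254 155]
```

View pics/f.png

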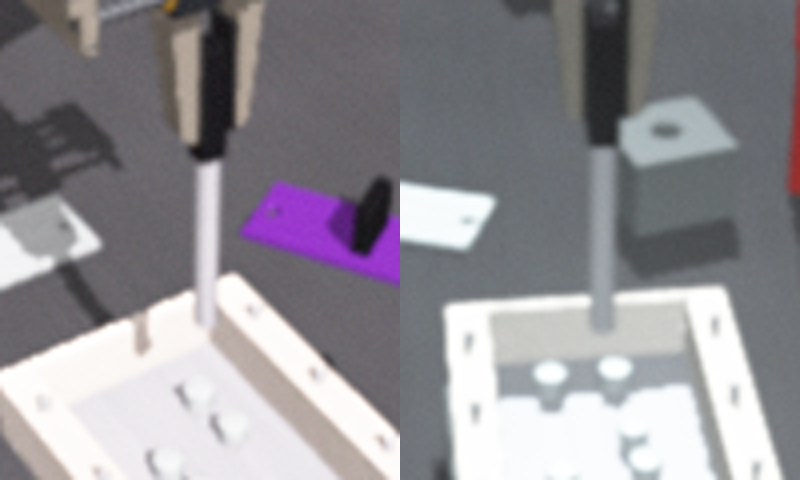

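The stirrer hangs upright above the bath. Its foot is at scene crop (206,324) and side crop (603,330), and the empty holder hole is at side crop (666,130).

Run:
```python
from h import *
import pickle
np.set_printoptions(precision=4,suppress=True)
F=pickle.load(open("F2.pkl","rb"))
a=np.array([246-50+206/4,152-60+322/4]); b=np.array([254-50+203/4,155-60+328/4])
print("foot",tri(F["scene"],a,F["side"],b))
a2=np.array([246-50+210/4,152-60+160/4]); b2=np.array([254-50+204/4,155-60+148/4])
print("grip bottom",tri(F["scene"],a2,F["side"],b2))
print("hole",onplane(F["side"],[254-50+266/4,155-60+130/4],.06))
# bath check via studs in the side view
goto([.5299,-.0190,.2583],91.3)
```

```text
foot [[ 0.5283 -0.0176  0.1199  0.0017]]
grip bottom [[ 0.5279 -0.0169  0.2361  0.003 ]]
hole [[0.6066 0.3043 0.06  ]]
t 13.3 shift [-1.   0.8  0.8] turn [-0.07 -0.03  0.01]
```

```bash
python3 -m creep '[[[0,0,35],[0,0,0],0],[[0,0,70],[0,0,0],0],[[0,0,98],[0,0,0],0],[[0,0,108],[0,0,0],0],[[0,0,108],[0,0,0],0],[[0,8,108],[0,0,0],0],[[0,17,108],[0,0,0],0],[[0,26,108],[0,0,0],0],[[0,36,108],[0,0,0],0],[[0,36,108],[0,0,0],0],[[0,28,108],[0,0,0],0],[[0,20,70],[0,0,0],0]]' && python3 -m creep '[[[15,-11,0],[0,0,0],0],[[31,-22,0],[0,0,0],0],[[31,-22,0],[0,0,0],0],[[31,-22,28],[0,0,0],0],[[31,-22,38],[0,0,0],0],[[31,-12,38],[0,0,0],0],[[31,-3,38],[0,0,0],0],[[31,6,38],[0,0,0],0],[[31,15,38],[0,0,0],0],[[31,15,38],[0,0,0],0],[[31,5,38],[0,0,0],0],[[31,5,0],[0,0,0],0]]'
python3 - <<'E'
from h import *
snap("side","g_side.png",crop=(190,130,350,250))
E
```

```text
time_s: 14.3
tcp_pos: [0.5445, -0.0185, 0.1843]
eef_rot: [-179.4, -0.0, 91.3]
contact_force: [-2.5, 0.3, -2.0]
gripper_width: 0.169
finger_force: 30.0
time_s: 15.3
tcp_pos: [0.5473, 0.0123, 0.184]
eef_rot: [-179.3, 0.0, 91.3]
contact_force: [-1.7, -0.3, -2.1]
gripper_width: 0.17
finger_force: 30.0
```

View pics/g_side.png

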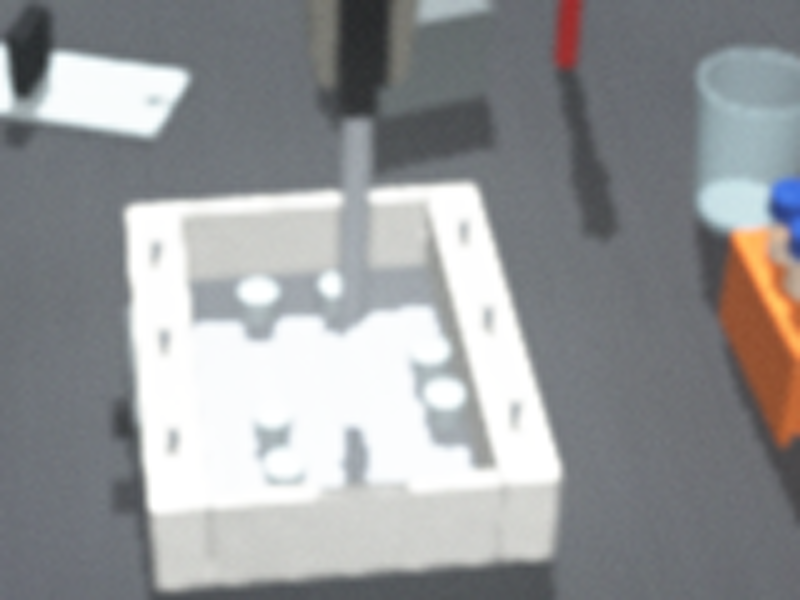

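Pellets 3 and 4 (crop 430,348 and 445,392) have moved well to +x and the other four are untouched, so I'll go on with the rest.

```bash
python3 -m creep '[[[-14,-30,0],[0,0,0],0],[[-28,-60,0],[0,0,0],0],[[-36,-75,0],[0,0,0],0],[[-36,-75,0],[0,0,0],0],[[-36,-75,28],[0,0,0],0],[[-36,-75,38],[0,0,0],0],[[-36,-64,38],[0,0,0],0],[[-36,-53,38],[0,0,0],0],[[-36,-41,38],[0,0,0],0],[[-36,-30,38],[0,0,0],0],[[-36,-31,38],[0,0,0],0],[[-36,-36,5],[0,0,0],0]]' && python3 -m creep '[[[-18,-18,-5],[0,0,0],0],[[-36,-37,-5],[0,0,0],0],[[-36,-37,-5],[0,0,0],0],[[-36,-37,20],[0,0,0],0],[[-36,-37,33],[0,0,0],0],[[-36,-26,33],[0,0,0],0],[[-36,-15,33],[0,0,0],0],[[-36,-4,33],[0,0,0],0],[[-36,6,33],[0,0,0],0],[[-36,6,33],[0,0,0],0],[[-36,0,33],[0,0,0],0],[[-36,0,-5],[0,0,0],0]]' && python3 -m creep '[[[35,-3,0],[0,0,0],0],[[74,-7,0],[0,0,0],0],[[113,-11,0],[0,0,0],0],[[145,-14,0],[0,0,0],0],[[152,-14,0],[0,0,0],0],[[152,-14,0],[0,0,0],0],[[152,-14,25],[0,0,0],0],[[152,-14,38],[0,0,0],0],[[141,-14,38],[0,0,0],0],[[130,-14,38],[0,0,0],0],[[118,-14,38],[0,0,0],0],[[107,-14,38],[0,0,0],0]]' && python3 -m creep '[[[4,0,0],[0,0,0],0],[[8,0,-38],[0,0,0],0],[[28,20,-38],[0,0,0],0],[[45,41,-38],[0,0,0],0],[[45,41,-38],[0,0,0],0],[[45,41,-12],[0,0,0],0],[[45,41,0],[0,0,0],0],[[35,41,0],[0,0,0],0],[[25,41,0],[0,0,0],0],[[15,41,0],[0,0,0],0],[[6,41,0],[0,0,0],0],[[6,41,0],[0,0,0],0]]' && python3 -m creep '[[[8,0,0],[0,0,0],0],[[12,0,-35],[0,0,0],0],[[12,0,-75],[0,0,0],0],[[12,0,-108],[0,0,0],0],[[12,0,-108],[0,0,0],0],[[12,0,-108],[0,0,0],0]]'
python3 - <<'E'
from h import *
import pickle
F={n:snap(n) for n in("scene","side","wrist")}; pickle.dump(F,open("F3.pkl","wb"))
snap("side","h_side.png",crop=(190,130,350,250))
E
```

```text
time_s: 16.35
tcp_pos: [0.5165, -0.024, 0.1807]
eef_rot: [-179.5, -0.0, 91.3]
contact_force: [-0.7, 1.1, -1.6]
gripper_width: 0.172
finger_force: 30.0
time_s: 17.35
tcp_pos: [0.5138, -0.0597, 0.1845]
eef_rot: [-179.3, -0.1, 91.3]
contact_force: [-1.0, -0.4, -1.8]
gripper_width: 0.171
finger_force: 30.0
time_s: 18.35
tcp_pos: [0.5034, 0.0442, 0.1529]
eef_rot: [179.9, 0.0, 91.2]
contact_force: [-0.6, -0.7, -0.9]
gripper_width: 0.174
finger_force: 30.0
time_s: 19.35
tcp_pos: [0.5441, 0.0511, 0.1528]
eef_rot: [179.9, 0.0, 91.2]
contact_force: [0.2, -0.0, -1.5]
gripper_width: 0.17
finger_force: 30.0
time_s: 19.85
tcp_pos: [0.5447, 0.0662, 0.2623]
eef_rot: [179.7, -0.0, 91.3]
contact_force: [0.2, -0.2, -2.2]
gripper_width: 0.174
finger_force: 30.0
```

View pics/h_side.png

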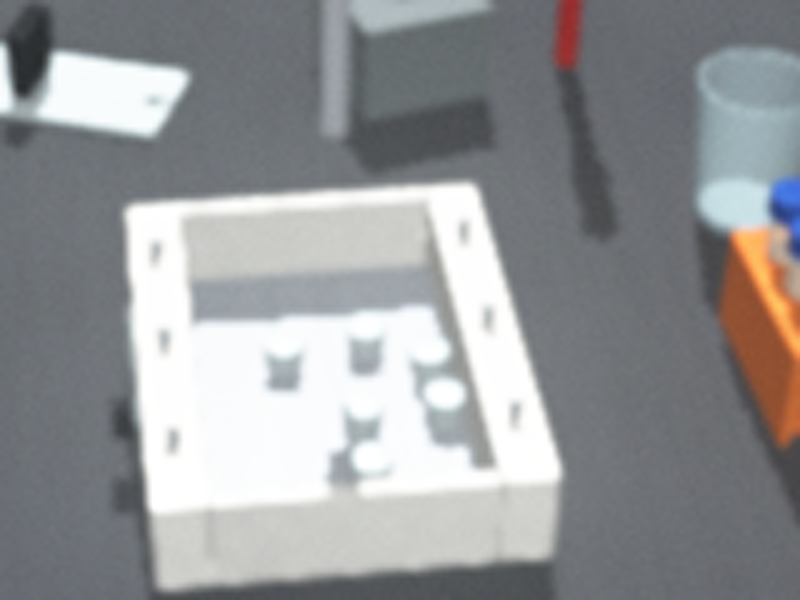

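All six pellets are inside the bath, at crop px 283,348 / 365,333 / 431,350 / 444,392 / 363,408 / 371,457. I'll work out how far each has moved.

Run:
```python
from h import *
import pickle
np.set_printoptions(precision=4,suppress=True)
s=pickle.load(open("F3.pkl","rb"))["side"]
c=(np.array([[283,348],[365,333],[431,350],[444,392],[363,408],[371,457]])+.5)/5+[190,130]-.5
p=onplane(s,c,.022)[:,:2]; p0=np.load("p0.npy")
print(p, np.linalg.norm(p-p0,axis=1)*1000)
old=onplane(pickle.load(open("S0.pkl","rb"))["side"],[[0,0]],0)
# self check: same-view start of pellet1,2 in g_side
q=onplane(s,(np.array([[258,292]])+.5)/5+[190,130]-.5,.022); print("p1 start by side",q,p0[0])
goto([.6060,.3033,.2623],117)
```

```text
[[ 0.5123  0.0245]
 [ 0.5538  0.0325]
 [ 0.5848  0.0163]
 [ 0.5868 -0.0159]
 [ 0.5467 -0.024 ]
 [ 0.5466 -0.0589]] [46.4125 39.6118 34.8858 33.3743 43.6324 40.7618]
p1 start by side [[0.5032 0.0705 0.022 ]] [0.5031 0.07  ]
t 20.05 shift [236.4  68.8  -4.1] turn [ -0.15  -0.03 -25.73]
```

All six pellets have moved 33 to 46 mm. Now the stirrer goes back to the holder.

```bash
python3 -m creep '[[[15,4,0],[0,0,-3],0],[[45,13,0],[0,0,-7],0],[[80,23,0],[0,0,-11],0],[[117,34,0],[0,0,-15],0],[[153,45,0],[0,0,-19],0],[[185,54,0],[0,0,-22],0],[[212,62,0],[0,0,-25.7],0],[[230,67,0],[0,0,-25.7],0],[[236,68.5,0],[0,0,-25.7],0],[[236,68.5,0],[0,0,-25.7],0],[[236,68.5,0],[0,0,-25.7],0],[[236,68.5,0],[0,0,-25.7],0]]' && python3 -m creep '[[[0,0,15],[0,0,0],0],[[0,0,30],[0,0,0],0],[[0,0,40],[0,0,0],0],[[0,0,45],[0,0,0],0],[[0,0,45],[0,0,0],0],[[0,0,45],[0,0,0],0]]'
python3 - <<'E'
from h import *
import pickle
np.set_printoptions(precision=4,suppress=True)
o=obs();print(o['tcp_pos'])
F={n:snap(n) for n in("scene","side")}; pickle.dump(F,open("F4.pkl","wb"))
ims=[]
for n in F:
    f=F[n];u=proj(f,[[.606,.303,.07]])[0].astype(int);print(n,u)
    ims.append(cv2.resize(f["frame"][u[1]-30:u[1]+30,u[0]-25:u[0]+25,::-1],None,fx=8,fy=8,interpolation=cv2.INTER_CUBIC))
cv2.imwrite("pics/i.png",np.hstack(ims))
goto([.6057,.3030,.149],117)
E
```

```text
time_s: 21.05
tcp_pos: [0.6063, 0.3014, 0.2593]
eef_rot: [-179.9, 0.0, 116.9]
contact_force: [-0.0, -0.2, -0.7]
gripper_width: 0.173
finger_force: 30.0
time_s: 21.55
tcp_pos: [0.6068, 0.3023, 0.2152]
eef_rot: [-180.0, 0.0, 116.9]
contact_force: [-0.0, 0.2, -1.0]
gripper_width: 0.174
finger_force: 30.0
[0.6068 0.3023 0.2152]
scene [301 304]
side [270 124]
t 21.65 shift [ 0.9 -1.3 66.8] turn [ 0.07  0.   -0.06]
```

```bash
python3 -m creep '[[[0.8,-1.2,0],[0,0,0],0],[[0.8,-1.2,5],[0,0,0],0],[[0.8,-1.2,10],[0,0,0],0],[[0.8,-1.2,15],[0,0,0],0],[[0.8,-1.2,19],[0,0,0],0],[[0.8,-1.2,22],[0,0,0],0],[[0.8,-1.2,25],[0,0,0],0],[[0.8,-1.2,28],[0,0,0],0],[[0.8,-1.2,30],[0,0,0],0],[[0.8,-1.2,30],[0,0,0],0],[[0.8,-1.2,30],[0,0,0],0]]'
```

```text
time_s: 22.57
tcp_pos: [0.6053, 0.3029, 0.1849]
eef_rot: [-180.0, -0.0, 117.0]
contact_force: [0.4, 1.1, -1.5]
gripper_width: 0.169
finger_force: 30.0
```

```bash
python3 -m creep '[[[0,0,6],[0,0,0],0],[[0,0,12],[0,0,0],0],[[0,0,18],[0,0,0],0],[[0,0,24],[0,0,0],0],[[0,0,29],[0,0,0],0],[[0,0,33],[0,0,0],0],[[0,0,36],[0,0,0],0],[[0,0,36],[0,0,0],0],[[0,0,36],[0,0,0],0]]'
```

```text
time_s: 23.32
tcp_pos: [0.6054, 0.303, 0.1489]
eef_rot: [180.0, -0.0, 117.0]
contact_force: [-0.6, 0.4, -2.3]
gripper_width: 0.175
finger_force: 30.0
```

```bash
python3 -m creep '[[[0,0,2],[0,0,0],0],[[0,0,2],[0,0,0],0],[[0,0,1],[0,0,0],50],[[0,0,1],[0,0,0],50],[[0,0,1],[0,0,0],50],[[0,0,1],[0,0,0],50],[[0,0,1],[0,0,0],50],[[0,0,-10],[0,0,0],50],[[0,0,-30],[0,0,0],50],[[0,0,-60],[0,0,0],50],[[0,0,-95],[0,0,0],50],[[0,0,-130],[0,0,0],50]]' && python3 -m creep '[[[0,0,-35],[0,0,0],91],[[0,-20,-65],[0,0,3],91],[[0,-50,-80],[0,0,8],91],[[0,-85,-80],[0,0,14],91],[[-2,-120,-80],[0,0,20],91],[[-3,-150,-80],[0,0,25.7],91],[[-3,-170,-80],[0,0,25.7],91],[[-3,-176,-80],[0,0,25.7],91],[[-3,-176,-80],[0,0,25.7],91],[[-3,-176,-80],[0,0,25.7],91]]'
python3 - <<'E'
from h import *
import pickle
F={n:snap(n) for n in("scene","side","wrist")}; pickle.dump(F,open("F5.pkl","wb"))
w=F["wrist"]["frame"][:230,:,::-1]; w=cv2.resize(w,(800,360),interpolation=cv2.INTER_CUBIC)
sd=cv2.resize(F["side"]["frame"][70:170,160:330,::-1],(400,235),interpolation=cv2.INTER_CUBIC)
sc=cv2.resize(F["scene"]["frame"][230:350,200:404,::-1],(400,235),interpolation=cv2.INTER_CUBIC)
cv2.imwrite("pics/j.png",np.vstack([w,np.hstack([sd,sc])]))
E
```

```text
time_s: 24.32
tcp_pos: [0.6049, 0.3027, 0.2807]
eef_rot: [-180.0, -0.0, 117.0]
contact_force: [0.2, -0.4, 1.2]
gripper_width: 0.547
finger_force: 0.0
time_s: 25.15
tcp_pos: [0.4505, 0.2209, 0.3597]
eef_rot: [179.9, -0.0, 91.3]
contact_force: [0.2, 1.1, 1.1]
gripper_width: 0.988
finger_force: 0.0
```

View pics/j.png

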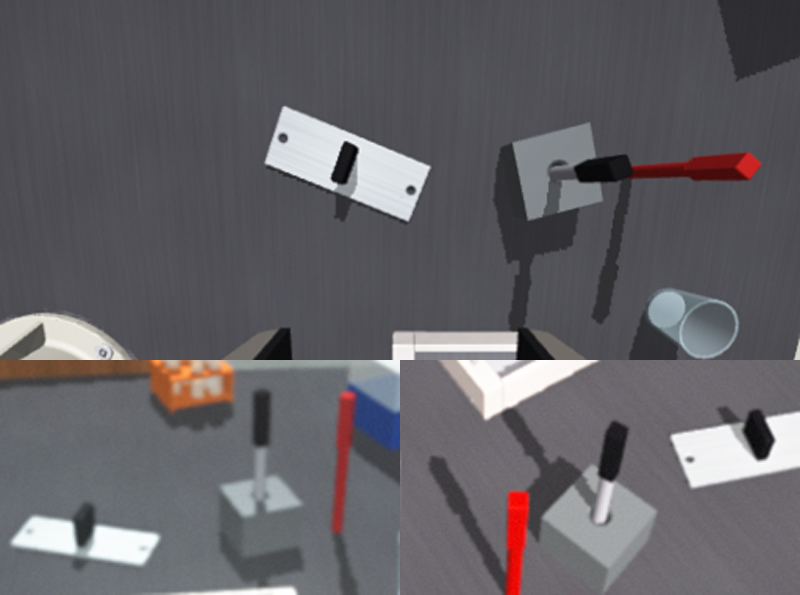

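The stirrer stands in its holder (side inset 260,450) and plate B lies at wrist (347,163). Measuring it by mask.

```bash
cat >> h.py <<'E'
def plate_pose(s,xy,z=.005,lo=120,rad=.12):
    im=s["frame"].astype(int); g=im.min(2); sat=im.max(2)-g
    m=((g>lo)&(sat<40)).astype(np.uint8)
    c=proj(s,[[*xy,z]])[0]; ys,xs=np.nonzero(m)
    P=onplane(s,np.c_[xs,ys],z)[:,:2]; k=np.linalg.norm(P-np.array(xy),axis=1)<rad
    m2=np.zeros_like(m); m2[ys[k],xs[k]]=1
    m2=cv2.morphologyEx(m2,cv2.MORPH_OPEN,np.ones((3,3),np.uint8))
    n,l,st,ce=cv2.connectedComponentsWithStats(m2); i=1+st[1:,4].argmax()
    cn,_=cv2.findContours((l==i).astype(np.uint8),cv2.RETR_EXTERNAL,cv2.CHAIN_APPROX_NONE)
    cn=np.vstack([q[:,0] for q in cn])
    W=onplane(s,cn,z)[:,:2]*1000
    (cx,cy),(w,h),a=cv2.minAreaRect(W.astype(np.float32))
    if w<h: a+=90;w,h=h,w
    a=(a+90)%180-90; ctr=np.array([cx,cy])/1000
    th=np.radians(a);e=np.array([np.cos(th),np.sin(th)]); H=[]
    for sg in(-1,1):
        u=proj(s,[[*(ctr+sg*.0775*e),z]])[0]; x0,y0=np.round(u).astype(int)-7
        pt=g[y0:y0+15,x0:x0+15].astype(float); wt=np.clip(np.median(pt)-25-pt,0,None)
        yy,xx=np.mgrid[0:15,0:15]; wt[(yy-7)**2+(xx-7)**2>36]=0
        H.append(onplane(s,[[x0+(wt*xx).sum()/wt.sum(),y0+(wt*yy).sum()/wt.sum()]],z)[0,:2])
    H=np.array(H); d=H[1]-H[0]
    print("rect c",ctr.round(4),"size",round(w,1),round(h,1),"yaw",round(a,2),"| holes mid",H.mean(0).round(4),"span",np.linalg.norm(d).round(4),"yaw",np.degrees(np.arctan2(d[1],d[0])).round(2))
    return H.mean(0),np.degrees(np.arctan2(d[1],d[0]))
E
python3 - <<'E'
from h import *
import pickle
np.set_printoptions(precision=4,suppress=True)
F=pickle.load(open("F5.pkl","rb")); s=F["wrist"]
plate_pose(s,[.386,.308])
m=s["frame"].max(2)<50
for c,x in blobs(m[70:150,190:255],60):
    c=c+[190,70]; print(c,x,onplane(s,[c],.040))
# is plate2 still there (side view)?
plate_pose(F["side"],[.5685,-.271])
E
```

```text
rect c [0.3833 0.3078] size 178.0 67.5 yaw -20.53 | holes mid [0.3835 0.3083] span 0.155 yaw -20.56
[220.2716 104.0206] [ 23  21  16  26 243] [[0.385  0.3073 0.04  ]]
rect c [ 0.5688 -0.2675] size 183.0 75.2 yaw 1.36 | holes mid [ 0.5687 -0.2681] span 0.1556 yaw 1.29
```

```bash
python3 -m creep '[[[15,-11,20],[0,0,4],45],[[40,-30,45],[0,0,10],45],[[65,-48,75],[0,0,16],45],[[83,-60,110],[0,0,21.85],45],[[88.7,-64.9,150],[0,0,21.85],45],[[88.7,-64.9,190],[0,0,21.85],45],[[88.7,-64.9,225],[0,0,21.85],45],[[88.7,-64.9,250],[0,0,21.85],45],[[88.7,-64.9,260],[0,0,21.85],45],[[88.7,-64.9,260],[0,0,21.85],45],[[88.7,-64.9,260],[0,0,21.85],45]]'
python3 - <<'E'
from h import *
import pickle
s=snap("wrist"); pickle.dump(s,open("S6.pkl","wb"))
goto([.3836,.3081,.014],69.45)
try: plate_pose(s,[.3835,.308])
except Exception as e: print(e)
E
```

```text
time_s: 26.22
tcp_pos: [0.3835, 0.3081, 0.0991]
eef_rot: [-180.0, 0.0, 69.4]
contact_force: [0.5, 0.2, 0.5]
gripper_width: 0.489
finger_force: 0.0
t 26.27 shift [-0.6 -0.3 86. ] turn [ 0.04 -0.07 -0.05]
rect c [0.3836 0.3073] size 177.5 67.0 yaw -20.52 | holes mid [0.3838 0.3085] span 0.1549 yaw -20.56
```

```bash
python3 -m creep '[[[0,0,25],[0,0,0],45],[[0,0,50],[0,0,0],45],[[0,0,70],[0,0,0],45],[[0,0,81],[0,0,0],45],[[0,0,85],[0,0,0],45],[[0,0,85],[0,0,0],45],[[0,0,85],[0,0,0],0],[[0,0,85],[0,0,0],0],[[0,0,85],[0,0,0],0],[[0,0,85],[0,0,0],0],[[0,0,85],[0,0,0],0],[[0,0,85],[0,0,0],0]]' && python3 -m creep '[[[0,0,0],[0,0,0],0],[[0,0,0],[0,0,0],0],[[0,0,0],[0,0,0],0],[[0,0,0],[0,0,0],0],[[0,0,-2],[0,0,0],0],[[0,0,-5],[0,0,0],0],[[0,0,-15],[0,0,0],0],[[0,0,-35],[0,0,0],0],[[0,0,-65],[0,0,0],0],[[0,0,-95],[0,0,0],0],[[0,0,-110],[0,0,0],0],[[0,0,-110],[0,0,0],0]]'
python3 - <<'E'
from h import *
import pickle
o=obs();print(o['tcp_pos'],o['eef_rot'])
s=snap("wrist"); pickle.dump(s,open("S7.pkl","wb"))
for d in (.012,.007): plate_pose(s,o['tcp_pos'][:2],z=o['tcp_pos'][2]-d)
E
```

```text
time_s: 27.27
tcp_pos: [0.3834, 0.308, 0.0145]
eef_rot: [180.0, -0.1, 69.4]
contact_force: [0.0, -1.0, 6.8]
gripper_width: 0.151
finger_force: 30.0
time_s: 28.27
tcp_pos: [0.3847, 0.3092, 0.1278]
eef_rot: [179.8, -0.3, 69.4]
contact_force: [0.4, 0.1, -1.8]
gripper_width: 0.15
finger_force: 30.0
[0.38466252 0.3091533  0.12776343] [179.82019905  -0.30604474  69.41074659]
rect c [0.387  0.3173] size 180.1 49.7 yaw -20.6 | holes mid [0.3855 0.3137] span 0.1566 yaw -20.58
rect c [0.3875 0.3187] size 175.2 48.4 yaw -20.6 | holes mid [0.3861 0.3152] span 0.1545 yaw -20.58
```

```bash
cat >> h.py <<'E'
def disc(s,X,win_mm=9,dark=True):
    """intensity centroid of a dark (hole) or other disc near world point X, on X's height"""
    im=s["frame"].min(2).astype(float); X=np.array(X,float)
    for _ in range(3):
        u=proj(s,[X])[0]; k=np.linalg.norm(proj(s,[X+[.001,0,0]])[0]-u); R=win_mm*k
        yy,xx=np.mgrid[0:im.shape[0],0:im.shape[1]]; q=(xx-u[0])**2+(yy-u[1])**2<R*R
        v=im[q]; lo,hi=np.percentile(v,5),np.percentile(v,90); w=(v<(lo+hi)/2)
        X=onplane(s,[[xx[q][w].mean(),yy[q][w].mean()]],X[2])[0]
    return X, w.sum()/k**2, lo,hi
E
python3 - <<'E'
from h import *
import pickle
np.set_printoptions(precision=4,suppress=True)
def go(s,c,yaw,z):
    e=np.array([np.cos(np.radians(yaw)),np.sin(np.radians(yaw))])
    H=[disc(s,[*(np.array(c)+g*.0775*e),z]) for g in(-1,1)]
    d=H[1][0]-H[0][0]; print([ (h[0][:2].round(4),round(h[1]),h[2],h[3]) for h in H]); print((H[0][0]+H[1][0])[:2]/2,np.linalg.norm(d),np.degrees(np.arctan2(d[1],d[0])))
go(pickle.load(open("S6.pkl","rb")),[.3836,.308],-20.55,.005)
s=pickle.load(open("S7.pkl","rb"))
go(s,[.3847,.3105],-20.58,.1278-.0087)
o=obs(); print(o['tcp_pos'],o['eef_rot'])
E
```

```text
[(array([0.3112, 0.3355]), 92, np.float64(56.0), np.float64(221.0)), (array([0.4564, 0.2811]), 81, np.float64(58.2), np.float64(222.0))]
[0.3838 0.3083] 0.15508796538481828 -20.542885840715744
[(array([0.3118, 0.3374]), 98, np.float64(78.0), np.float64(215.0)), (array([0.4565, 0.2832]), 82, np.float64(80.0), np.float64(216.70000000000005))]
[0.3842 0.3103] 0.15451073888342373 -20.524040367518534
[0.3838 0.3085 0.1258] [179.8887  -0.1911  69.4057]
```

```bash
python3 -m creep '[[[-12,11,0],[0,0,-1],0],[[-35,32,0],[0,0,-3],0],[[-63,57,0],[0,0,-6],0],[[-92,83,0],[0,0,-9],0],[[-121,109,0],[0,0,-12],0],[[-150,135,0],[0,0,-15],0],[[-179,161,0],[0,0,-18],0],[[-208,187,0],[0,0,-21.9],0],[[-237,213,0],[0,0,-21.9],0],[[-266,239,0],[0,0,-21.9],0],[[-290,261,0],[0,0,-21.9],0],[[-304.5,273.8,0],[0,0,-21.9],0]]' && python3 -m creep '[[[0,0,0],[0,0,0],0],[[0,0,0],[0,0,0],0],[[0,0,10],[0,0,0],0],[[0,0,18],[0,0,0],0],[[0,0,18],[0,0,0],0],[[0,0,18],[0,0,0],0],[[0,0,18],[0,0,0],0],[[0,0,18],[0,0,0],0]]'
python3 - <<'E'
from h import *
import pickle
np.set_printoptions(precision=4,suppress=True)
o=obs(); print(o['tcp_pos'],o['eef_rot']); s=snap("wrist"); pickle.dump(s,open("S8.pkl","wb")); cv2.imwrite("pics/k.png",s["frame"][:,:,::-1])
z=o['tcp_pos'][2]-.0087
H=[disc(s,[o['tcp_pos'][0]+g*.0775,o['tcp_pos'][1]+.0007+g*.0017,z]) for g in(-1,1)]
for h in H: print("hole",h)
print("mid",(H[0][0]+H[1][0])/2,"yaw",np.degrees(np.arctan2(*(H[1][0]-H[0][0])[1::-1])),"span",np.linalg.norm(H[1][0]-H[0][0]))
print("stud px pred",proj(s,[[.4539,-.0038,.062],[.6089,-.0004,.062],[.4523,.0662,.062],[.6073,.0696,.062]]))
E
```

```text
time_s: 29.32
tcp_pos: [0.5322, -0.0767, 0.1223]
eef_rot: [-179.9, 0.0, 91.2]
contact_force: [-0.2, -0.1, -1.4]
gripper_width: 0.153
finger_force: 30.0
time_s: 29.98
tcp_pos: [0.5323, -0.0732, 0.1061]
eef_rot: [180.0, 0.0, 91.3]
contact_force: [0.1, 0.2, -0.6]
gripper_width: 0.153
finger_force: 30.0
[ 0.5323 -0.0732  0.1061] [179.9813   0.0014  91.3484]
hole (array([ 0.4538, -0.0739,  0.0974]), np.float64(87.87014415445393), np.float64(60.0), np.float64(174.0))
hole (array([ 0.6086, -0.0701,  0.0974]), np.float64(87.40106682268842), np.float64(61.0), np.float64(175.0))
mid [ 0.5312 -0.072   0.0974] yaw 1.406929475167602 span 0.1548671118189129
stud px pred [[155.0479 109.0914]
 [366.7255 109.7109]
 [148.4416   4.853 ]
 [374.0275   5.6135]]
```

Run:
```python
from h import *
import pickle
s=pickle.load(open("S8.pkl","rb")); g=s["frame"].min(2)
for (x,y) in [(155,109),(367,110)]:
    print(x-14,y-14); print("\n".join(" ".join(f"{v//10:2d}" for v in row) for row in g[y-14:y+22,x-14:x+15]))
```

```text
141 95
 6  5  7 17 20 20 20 20 20 20 20 20 20 20 20 20 20 20 20 20 20 20 20 21 20 20 20 20 20
 6  6  7 17 20 20 20 20 20 20 20 20 20 20 20 20 20 20 21 20 20 20 20 20 20 20 20 20 20
 6  5  7 16 20 20 20 20 20 20 20 20 20 20 20 20 20 20 20 21 20 20 20 20 20 20 20 20 20
 6  6  6 14 20 20 20 20 20 20 20 20 20 20 20 20 20 20 20 20 20 20 21 20 20 20 20 20 20
 6  5  6 13 20 20 20 20 20 20 20 20 20 20 20 20 20 20 20 20 20 20 20 20 20 20 20 20 20
 6  6  6 12 20 20 20 20 20 20 20 20 20 20 20 20 20 20 20 20 20 20 20 20 20 20 20 20 20
 6  6  6 11 19 20 20 20 20 20 20 20 20 20 20 20 20 20 20 20 20 20 20 20 20 20 20 20 20
 5  6  6 11 19 20 20 20 20 20 20 20 20 20 19 19 20 20 20 20 20 20 20 20 20 20 20 20 20
 6  6  6 10 19 20 20 20 20 20 20 20 18 17 16 16 17 17 17 18 19 20 20 20 20 20 20 20 20
 6  6  6  9 18 20 20 20 20 20 19 17 16 16 16 15 14 13 13 13 14 16 19 20 20 20 20 20 20
 6  6  6  9 18 20 20 20 20 19 17 16 18 19 19 18 15 13 11 10 10 12 15 19 20 20 20 20 20
 6  6  5  8 18 20 20 20 20 19 15 18 20 20 20 20 17 13 11 10  9  9 10 14 19 20 20 20 20
 6  6  6  8 17 20 20 20 20 18 14 20 20 20 20 19 1
[... 4477 characters left out ...]
6  6
21 20 20 18 13 12 12 12 12 12 16 20 20 20 20 20 20 20 20 20 20 20 17 10  6  6  6  6  6
21 21 20 14 12 12 12 12 12 12 16 20 20 20 20 20 20 20 20 20 20 20 16  9  6  6  6  6  6
21 21 20 14 13 13 13 13 13 13 16 20 20 20 20 20 20 20 20 20 20 20 15  8  6  6  6  6  6
21 20 21 20 20 20 20 20 20 20 20 20 20 20 20 20 20 20 20 20 20 20 15  7  6  6  6  6  6
20 20 20 20 20 20 20 20 20 20 20 20 20 20 20 20 20 20 20 20 20 20 14  7  6  5  6  6  6
20 20 20 20 20 20 20 20 20 20 20 20 20 20 20 20 20 20 20 20 20 19 14  7  6  6  6  6  6
20 20 20 20 20 20 20 20 20 20 20 20 20 20 20 20 20 20 20 20 20 19 14  6  6  6  6  6  6
20 20 20 20 20 20 20 20 20 20 20 20 20 20 20 20 20 20 20 20 20 19 13  6  6  6  6  6  6
```

```bash
python3 -m creep '[[[0.6,1.5,8],[0,0,0],0],[[0.6,1.5,16],[0,0,0],0],[[0.6,1.5,23],[0,0,0],0],[[0.6,1.5,27],[0,0,0],0],[[0.6,1.5,29],[0,0,0],0],[[0.6,1.5,31],[0,0,0],0],[[0.6,1.5,33],[0,0,0],0],[[0.6,1.5,35],[0,0,0],0],[[0.6,1.5,35],[0,0,0],0],[[0.6,1.5,35],[0,0,0],0]]'
```

```text
time_s: 30.87
tcp_pos: [0.5336, -0.073, 0.0709]
eef_rot: [180.0, -0.0, 91.3]
contact_force: [0.2, 0.1, -1.9]
gripper_width: 0.151
finger_force: 30.0
```

No contact with the underside already below the stud tips, so I'll keep lowering.

```bash
python3 -m creep '[[[0,0,2],[0,0,0],0],[[0,0,4],[0,0,0],0],[[0,0,5],[0,0,0],0],[[0,0,6],[0,0,0],0],[[0,0,7],[0,0,0],0],[[0,0,7],[0,0,0],0],[[0,0,7],[0,0,0],0]]'
```

```text
time_s: 31.45
tcp_pos: [0.5336, -0.073, 0.0645]
eef_rot: [-180.0, -0.0, 91.3]
contact_force: [-3.7, 1.3, 6.8]
gripper_width: 0.151
finger_force: 30.0
```

```bash
python3 -m creep '[[[0,0,-0.5],[0,0,0],0],[[0,0,-0.5],[0,0,0],45],[[0,0,-0.5],[0,0,0],45],[[0,0,-0.5],[0,0,0],45],[[0,0,-0.5],[0,0,0],45],[[0,0,-0.5],[0,0,0],45],[[0,0,-0.5],[0,0,0],45],[[0,0,-20],[0,0,0],45],[[0,0,-50],[0,0,0],45],[[0,0,-90],[0,0,0],45],[[0,0,-130],[0,0,0],45],[[0,0,-165],[0,0,0],45]]' && python3 -m creep '[[[-20,4,-30],[0,0,0],45],[[-50,9,-60],[0,0,0],45],[[-85,15,-85],[0,0,0],45],[[-118,21,-100],[0,0,0],45],[[-145,26,-108],[0,0,0],45],[[-157,28,-110],[0,0,0],45],[[-157,28,-110],[0,0,0],45],[[-157,28,-110],[0,0,0],45],[[-157,28,-110],[0,0,0],45]]'
python3 - <<'E'
from h import *
import pickle
np.set_printoptions(precision=4,suppress=True)
s=snap("wrist"); pickle.dump(s,open("S9.pkl","wb")); f=snap("side"); pickle.dump(f,open("F9.pkl","wb"))
plate_pose(s,[.5687,-.268]); plate_pose(f,[.5687,-.268])
plate_pose(s,[.5330,-.072],z=.055,lo=100)
cv2.imwrite("pics/l.png",s["frame"][:,:,::-1])
E
```

```text
time_s: 32.45
tcp_pos: [0.5336, -0.073, 0.2313]
eef_rot: [180.0, 0.0, 91.3]
contact_force: [1.2, 0.6, 0.1]
gripper_width: 0.491
finger_force: 0.0
time_s: 33.2
tcp_pos: [0.5645, -0.228, 0.3378]
eef_rot: [-179.9, -0.1, 91.3]
contact_force: [0.4, -0.4, 0.2]
gripper_width: 0.492
finger_force: 0.0
rect c [ 0.5675 -0.2688] size 178.5 68.0 yaw 1.41 | holes mid [ 0.5675 -0.2686] span 0.1553 yaw 1.3
rect c [ 0.5687 -0.2673] size 183.3 76.0 yaw 1.4 | holes mid [ 0.5687 -0.2681] span 0.1556 yaw 1.29
rect c [ 0.5324 -0.0574] size 181.2 122.8 yaw 1.18 | holes mid [nan nan] span nan yaw nanh.py:66: RuntimeWarning: invalid value encountered in scalar divide
  H.append(onplane(s,[[x0+(wt*xx).sum()/wt.sum(),y0+(wt*yy).sum()/wt.sum()]],z)[0,:2])
```

```bash
python3 -m creep '[[[-20,1,20],[0,0,0],45],[[-41,2.6,50],[0,0,0],45],[[-41,2.6,90],[0,0,0],45],[[-41,2.6,130],[0,0,0],45],[[-41,2.6,170],[0,0,0],45],[[-41,2.6,205],[0,0,0],45],[[-41,2.6,235],[0,0,0],45],[[-41,2.6,250],[0,0,0],45],[[-41,2.6,250],[0,0,0],45],[[-41,2.6,250],[0,0,0],45],[[-41,2.6,250],[0,0,0],45]]'
python3 - <<'E'
from h import *
s=snap("wrist"); plate_pose(s,[.568,-.2688]); goto([.568,-.2690,.0145],91.35)
E
```

```text
time_s: 34.22
tcp_pos: [0.5696, -0.27, 0.0903]
eef_rot: [179.9, 0.0, 91.3]
contact_force: [-0.4, -0.4, 0.3]
gripper_width: 0.49
finger_force: 0.0
rect c [ 0.5677 -0.2693] size 177.6 66.8 yaw 1.39 | holes mid [ 0.5678 -0.2684] span 0.1551 yaw 1.34
t 34.27 shift [ 1.4 -2.  76.2] turn [ 0.13  0.06 -0.01]
```

```bash
python3 -m creep '[[[1.2,-1,25],[0,0,0],45],[[1.2,-1,48],[0,0,0],45],[[1.2,-1,65],[0,0,0],45],[[1.2,-1,73],[0,0,0],45],[[1.2,-1,76],[0,0,0],45],[[1.2,-1,76],[0,0,0],45],[[1.2,-1,76],[0,0,0],0],[[1.2,-1,76],[0,0,0],0],[[1.2,-1,76],[0,0,0],0],[[1.2,-1,76],[0,0,0],0],[[1.2,-1,76],[0,0,0],0],[[1.2,-1,76],[0,0,0],0]]' && python3 -m creep '[[[0,0,0],[0,0,0],0],[[0,0,0],[0,0,0],0],[[0,0,0],[0,0,0],0],[[0,0,0],[0,0,0],0],[[0,0,-2],[0,0,0],0],[[0,0,-5],[0,0,0],0],[[0,0,-15],[0,0,0],0],[[0,0,-35],[0,0,0],0],[[0,0,-65],[0,0,0],0],[[0,0,-95],[0,0,0],0],[[0,0,-115],[0,0,0],0],[[0,0,-115],[0,0,0],0]]'
python3 - <<'E'
from h import *
goto([.532,-.0025,.13],91.35)
E
```

```text
time_s: 35.27
tcp_pos: [0.5681, -0.2693, 0.0135]
eef_rot: [180.0, 0.0, 91.3]
contact_force: [-0.1, 0.2, 4.1]
gripper_width: 0.155
finger_force: 30.0
time_s: 36.27
tcp_pos: [0.5702, -0.2703, 0.1332]
eef_rot: [179.6, 0.2, 91.3]
contact_force: [0.1, -1.2, -1.1]
gripper_width: 0.155
finger_force: 30.0
t 36.27 shift [268.6 -32.1   2.1] turn [ 0.38  0.19 -0.05]
```

```bash
python3 -m creep '[[[15,-2,-5],[0,0,0],0],[[40,-5,-8],[0,0,0],0],[[72,-9,-8],[0,0,0],0],[[106,-13,-8],[0,0,0],0],[[140,-17,-8],[0,0,0],0],[[174,-21,-8],[0,0,0],0],[[208,-26,-8],[0,0,0],0],[[238,-30,-8],[0,0,0],0],[[258,-32,-8],[0,0,0],0],[[267,-33,-8],[0,0,0],0],[[267,-33,-4],[0,0,0],0],[[267,-33,0],[0,0,0],0]]' && python3 -m creep '[[[0,0,8],[0,0,0],0],[[0,0,16],[0,0,0],0],[[0,0,22],[0,0,0],0],[[0,0,22],[0,0,0],0],[[0,0,22],[0,0,0],0],[[0,0,22],[0,0,0],0],[[0,0,22],[0,0,0],0]]'
python3 - <<'E'
from h import *
import pickle
np.set_printoptions(precision=4,suppress=True)
o=obs(); print(o['tcp_pos'],o['eef_rot']); s=snap("wrist"); pickle.dump(s,open("S10.pkl","wb"))
z=o['tcp_pos'][2]-.0087
H=[disc(s,[o['tcp_pos'][0]-.001+g*.0775,o['tcp_pos'][1]+.0007+g*.0017,z]) for g in(-1,1)]
for h in H: print("hole",h[0],h[1])
print("mid",(H[0][0]+H[1][0])/2,"yaw",np.degrees(np.arctan2(*(H[1][0]-H[0][0])[1::-1])),"span",np.linalg.norm(H[1][0]-H[0][0]))
g=s["frame"].min(2)
P=proj(s,[[.4523,.0668,.062],[.6073,.0703,.062]]); print(P)
for (x,y) in P.round().astype(int):
    y0=max(y-10,0); print(x-10,y0); print("\n".join(" ".join(f"{v//10:2d}" for v in row) for row in g[y0:y+10,x-10:x+11]))
goto([.5320,-.0030,.1067],91.3)
E
```

```text
time_s: 37.27
tcp_pos: [0.5283, -0.0028, 0.1272]
eef_rot: [-180.0, 0.0, 91.4]
contact_force: [-0.2, 0.6, -2.4]
gripper_width: 0.151
finger_force: 30.0
time_s: 37.85
tcp_pos: [0.5289, -0.0031, 0.1062]
eef_rot: [180.0, 0.0, 91.3]
contact_force: [1.6, -0.4, -1.7]
gripper_width: 0.151
finger_force: 30.0
[ 0.5289 -0.0031  0.1062] [179.9686   0.001   91.2899]
hole [ 0.4501 -0.0043  0.0975] 84.79836829025213
hole [ 0.6061 -0.0008  0.0975] 82.09082800532994
mid [ 0.5281 -0.0026  0.0975] yaw 1.2640617799207716 span 0.15608950295532759
[[157.3012 108.5519]
 [369.0068 108.8525]]
147 99
19 21 21 21 20 20 20 20 20 20 21 21 20 20 20 21 21 21 21 21 21
19 21 21 21 21 20 20 20 21 21 21 21 21 21 21 20 21 21 21 21 21
19 21 21 21 21 21 21 21 21 21 21 21 21 21 21 21 21 21 21 21 21
19 21 21 21 21 21 21 21 21 21 21 21 21 20 21 21 21 21 21 21 21
18 21 21 21 21 21 21 21 20 19 19 18 18 19 19 20 21 21 21 21 21
17 21 21 21 21 21 21 20 18 16 17 16 16 15 15 15 16 18 20 21 21
16 21 21 21 21 21 20 17 17 19 19 18 17 14 13 11 12 13 16 19 21
16 21 21 21 21 20 18 17 20 21 21 20 19 15 13 11 10 10 11 15 20
14 20 21 21 21
[... 1363 characters left out ...]
 20 21 21 20 13
12  6  5  6  6  7  9 12 17 20 21 21 21 20 15 19 21 21 21 20 12
12  5  5  5  6  7  8 11 18 21 21 21 21 19 14 19 21 21 21 20 11
14  6  5  5  5  6  7  9 16 20 21 21 19 15 15 19 21 21 21 19 11
17  8  5  5  5  5  6  7 11 14 16 16 14 13 18 20 21 21 21 19 11
18 10  6  5  5  5  5  6  7  8  9 10 12 17 20 21 21 21 21 19 10
14 12  9  7  6  6  6  6  8 10 11 14 18 20 21 21 21 21 21 18  9
13 13 13 12 12 12 12 12 16 19 19 20 20 21 21 21 21 21 21 17  9
13 13 13 13 13 13 13 17 20 21 21 21 21 21 21 21 21 21 21 17  9
13 13 13 13 13 13 13 17 21 21 21 21 21 21 21 21 21 21 21 16  8
13 13 13 13 13 13 13 18 21 21 21 21 21 21 21 21 21 21 21 15  8
t 37.9 shift [-0.   3.1 -0.5] turn [ 0.04  0.   -0.  ]
```

```bash
python3 -m creep '[[[0.9,3.1,0],[0,0,0],0],[[0.9,3.1,8],[0,0,0],0],[[0.9,3.1,16],[0,0,0],0],[[0.9,3.1,23],[0,0,0],0],[[0.9,3.1,27],[0,0,0],0],[[0.9,3.1,29],[0,0,0],0],[[0.9,3.1,31],[0,0,0],0],[[0.9,3.1,33],[0,0,0],0],[[0.9,3.1,35],[0,0,0],0],[[0.9,3.1,35],[0,0,0],0],[[0.9,3.1,35],[0,0,0],0]]'
```

```text
time_s: 38.82
tcp_pos: [0.5317, -0.0019, 0.071]
eef_rot: [180.0, -0.0, 91.3]
contact_force: [-0.0, -0.2, -0.7]
gripper_width: 0.152
finger_force: 30.0
```

```bash
python3 -m creep '[[[0,0,2],[0,0,0],0],[[0,0,4],[0,0,0],0],[[0,0,5],[0,0,0],0],[[0,0,6],[0,0,0],0],[[0,0,7],[0,0,0],0],[[0,0,7],[0,0,0],0],[[0,0,7],[0,0,0],0]]'
```

```text
time_s: 39.4
tcp_pos: [0.5317, -0.0019, 0.0639]
eef_rot: [-180.0, -0.0, 91.3]
contact_force: [-0.7, -0.4, -2.5]
gripper_width: 0.15
finger_force: 30.0
```

```bash
python3 -m creep '[[[0,0,0.7],[0,0,0],0],[[0,0,1.2],[0,0,0],0],[[0,0,1.2],[0,0,0],0],[[0,0,1.2],[0,0,0],0]]' && python3 -m creep '[[[0,0,0],[0,0,0],45],[[0,0,0],[0,0,0],45],[[0,0,0],[0,0,0],45],[[0,0,0],[0,0,0],45],[[0,0,0],[0,0,0],45],[[0,0,0],[0,0,0],45],[[0,0,-20],[0,0,0],45],[[0,0,-50],[0,0,0],45],[[0,0,-90],[0,0,0],45],[[0,0,-130],[0,0,0],45],[[0,0,-170],[0,0,0],45],[[0,0,-200],[0,0,0],45]]' && python3 -m creep '[[[-20,0,-30],[0,0,0],45],[[-50,0,-60],[0,0,0],45],[[-75,0,-75],[0,0,0],45],[[-80,0,-75],[0,0,0],45],[[-80,0,-75],[0,0,0],45],[[-80,0,-75],[0,0,0],45]]'
python3 - <<'E'
from h import *
import pickle
F={n:snap(n) for n in("scene","side","wrist")}; pickle.dump(F,open("F11.pkl","wb"))
w=cv2.resize(F["wrist"]["frame"][30:210,170:370,::-1],(400,360),interpolation=cv2.INTER_CUBIC)
a=cv2.resize(F["side"]["frame"][70:250,150:350,::-1],(400,360),interpolation=cv2.INTER_CUBIC)
b=cv2.resize(F["scene"]["frame"][130:360,100:440,::-1],(355,240),interpolation=cv2.INTER_CUBIC)
c=cv2.resize(F["side"]["frame"][160:250,210:310,::-1],(400,240),interpolation=cv2.INTER_CUBIC)
cv2.imwrite("pics/m.png",np.vstack([np.hstack([w,a]),np.hstack([b,c,np.zeros((240,45,3),np.uint8)])]))
E
```

```text
time_s: 39.73
tcp_pos: [0.5318, -0.0019, 0.0634]
eef_rot: [180.0, -0.0, 91.3]
contact_force: [-2.2, -0.3, 8.3]
gripper_width: 0.147
finger_force: 30.0
time_s: 40.73
tcp_pos: [0.5322, -0.0019, 0.2662]
eef_rot: [179.8, 0.0, 91.3]
contact_force: [0.5, 1.0, -0.2]
gripper_width: 0.492
finger_force: 0.0
time_s: 41.23
tcp_pos: [0.5329, -0.0815, 0.3364]
eef_rot: [-179.9, -0.1, 91.2]
contact_force: [-0.8, -0.2, -0.8]
gripper_width: 0.49
finger_force: 0.0
```

View pics/m.png

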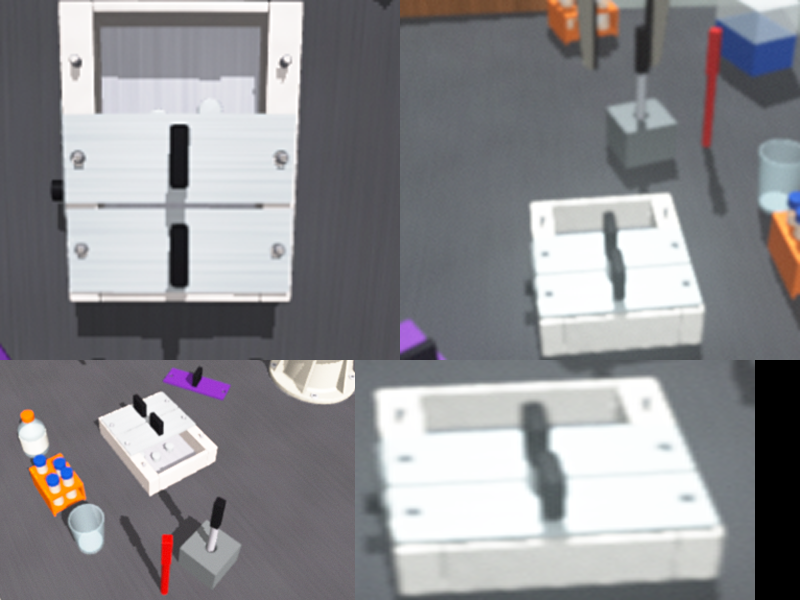

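Both plates sit flat on the rims with the studs through their holes (wrist inset 78,157 / 281,157 / 81,250 / 278,250). The stirrer is in its holder and the bystanders are untouched.

```bash
python3 -c "
from station import hand_in
print(hand_in())"
```

```text
the job is handed in; nothing more can be done
None
```

The job is handed in: all six pellets were stirred 33–46 mm from their starts and are still in the bath, the stirrer is back in its holder, and both cover plates sit flat on their studs; the bottle, beaker and tube rack were left alone.

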